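Load a graphite plate electrode onto a sine plate with a flat lifter

ROBOT

A 6-joint arm with a two-finger parallel gripper is mounted at the origin on a cart in front of the work surface, level with it; the furniture and walls round the work are solid. World frame = base frame: x ahead of the robot, y to its left, z up, the work surface at z = 0. Lengths are in mm, angles in rad, forces in N, time in s.
With the tool pointing down it reaches from about 350 to 775 mm from the base axis. Payload 7.3 kg.
Tool frame: the origin (TCP) lies at the very end of the fingers, on their centre line; the grasp point (between the pads) lies 19 mm behind it; z points along the fingers, y is the line along which they close (so a half turn about z gives the same grasp; the last joint's range is limited). The gripper opens to 92 mm and grips with 3 to 60 N. Pads are 19 mm wide; open, the fingers measure 130 mm over their backs; the gripper's body (75 mm by 190 mm) begins 47 mm behind the grasp point.
Start: joints at [-1.396, 0.342, 1.524, -0, 1.275, -0.146], TCP at [165.569, -498.229, 226.741] pointing down, gripper open.
Joint ranges: [-2.53, 2.53], [-0.77, 2.02], [0.04, 2.7], [-1, 4.14], [0.28, 2.66], [-3.11, 3.11]. Speed limits (rad/s): [2.57, 2.57, 3.14, 3.14, 3.14, 3.14].

INTERFACE

Orientations are given as [roll, pitch, yaw] about the fixed x, y, z axes, in that order (R = Rz(yaw) Ry(pitch) Rx(roll)).
In Python, from plant import get_obs, vision, workorder gives the robot as it stands.
- The arm moves only by the shell command python3 -m pendant 'ROWS' [OPENING]. ROWS is a JSON object of lists of equal length, an entry for each row: "dp": the shift along the tool's x, y, z in m, a list of three; "rotation": the turn, a rotation vector about the tool's x, y, z in rad, a list of three. A call has 1 to 8 rows; each row is the pose to reach, as a shift and turn from the pose commanded when the call began, along the tool's axes at that moment; what a row does not reach only later rows make up. A row lasts 1/8 s, in which the tool goes at most 62.5 mm and 10.7 degrees, less where a joint would pass 70% of its speed; a pose out of reach is approached as far as the arm can. A call with a gripper value outside its range is refused whole. OPENING is the finger opening in m, from 0 to 0.0918, set as the call begins (- or left out, the last holds). The fingers move at their own pace and stop on an object; the grip force is fixed at half the most. Time passes only in rows, so rows that repeat a pose let the fingers close. It gives the time, the measured TCP pose, the force, the opening and the grip force at its end, in the units of the state.
- get_obs(): the state, without advancing time (a new reading comes with each control period).
- vision.capture(name): name is "side" or "top"; returns a dict with "pixels" (420x560x3 uint8, red, green, blue), "vfov" (degrees; the focal length in pixels is half the picture's height over the tangent of half this angle, whatever the lens; pixels are square), "cx", "cy" (the principal point, pixels), "pose" (4x4, takes a point from camera to world coordinates). Camera axes: x right, y up, looking along -z (the intrinsics and any distortion apply to the point x, -y, -z); pixel columns grow to the right and rows downward; lengths in mm; the calibration is good to about 2 mm. A picture is of the moment at which its call begins. There is no depth.
- workorder.close_job(): hands the job in; it is judged then, once.
The state is a dict: "time": time; "joint_positions": joint angles; "dq": joint speeds; "tau": joint torques, N m; "tool_pos": TCP position; "tcp_rot": TCP orientation; "contact_force": force on the tool from outside, world axes, zero at the start; "moment": the same for the moment, N m; "grip_width": finger opening in mm; "finger_force": force on a finger pad.
Only numpy, scipy, OpenCV 4.12 (cv2) and the standard library are available. Lean on these libraries where they do the work, as an engineer would, in place of code of your own. Each camera call takes 0.05 s, during which the arm holds its last target. There are 200 camera calls.

TASK

Lay the graphite plate on the sloping table of the sine plate so that its bevel can be checked: slide the blade of the lifter under the plate between the two blocks, raise the plate on it and lower it flat onto the table, bevelled edge uphill, then draw the lifter out so that the plate's straight edge is left resting against both stop pins and no part of the plate overhangs the sides. Graphite chips and marks, so never touch the plate with the gripper; leave the tools lying around alone, and finish with the lifter standing on its flat blade on the bench again, clear of everything.

Things in the scene. Friction and masses are not known exactly. Their poses are not given: they have to be found in the camera images.
- plate: Dark grey graphite plate, 85 (x) x 120 (y) x 10 (z) mm, 0.185 kg, slippery (friction about 0.3). Origin: centre of underside, z up. Top of the +x edge (away from the robot) has a 25 degree bevel 12.5 mm broad; the -x edge (robot side) is straight. At first level across two blocks, 15 mm of each end resting, underside 25.4 mm above the bench, a way at least 80 mm wide under it open to the robot.
- block_left: Left one of two loose drilled steel 1-2-3 blocks that carry the plate: 76 mm long in the direction of the plate's x, 51 mm wide, 25.4 mm high, 0.62 kg. Origin: centre of its underside; its own y axis is its 76 mm length.
- block_right: The right one of the two steel blocks, the same size as the left one.
- lifter: Spatula: flat steel blade, cranked neck, wooden handle; 0.19 kg. Stands on its blade, tip away from the robot. Origin: underside of the blade at mid length; x to the tip, z up. Blade x -46 to 46 mm, 60 wide, 3 thick (1.8 in the last 12 mm). Neck 28 wide rises at its rear, leaning back to x -60, z 45 mm. Balances at x -31 mm.
- lifter_grip (a point): Middle of the lifter's wooden handle, at x -108, y 0, z 58 mm of the lifter: pinch it here across its 18 mm (y; flat sides, 26 mm deep). The handle runs from x -70 to -166 mm and rises backwards at 15 degrees to the blade.
- lifter_heel (a point): Foot of the lifter's neck: front face of the neck at the top of the blade, x -41, z 3 mm of the lifter. The blade is free from here to its tip, 87 mm; a plate on it can slide back only to here.
- sine_base: Base of the sine plate, a fixed steel angle-setting fixture: slab 158 x 150 x 18 mm carrying the sloping table on a stack of gauge blocks. Origin: centre of its underside; x away from the robot, z up. The fixture is 53 mm high at its near end and 117 mm at its far end.
- sine_table: Sloping steel table of the sine plate, fixed to the base, rising away from the robot at 25 degrees. Origin: on its face at mid width where the plate's straight edge shall rest, 58.6 mm above the bench; x uphill along the face, y left, z square to it. Face x -14 to 138 mm, 150 mm wide. A seated plate has its origin at x 42.5, y about 0, z 0 mm here.
- pin_left (a point): Top centre of the left of two fixed steel stop pins standing square on the low end of the sloping table: 11 mm diameter, 12 mm high, at x -5.5, y 45 mm of the table.
- pin_right (a point): Top centre of the right stop pin, the same, at x -5.5, y -45 mm of the table; 79 mm is free between the pins.
- dial_indicator: Dial indicator lying on its back on the bench, 108 x 57 x 23 mm; leave it alone. Origin: centre of its underside.
- loupe: Black eye loupe standing on the bench, 37 mm diameter, 34 mm high; leave it alone. Origin: centre of its underside.
- dust_brush: Dust brush with a wooden handle lying along the left edge of the bench, 126 x 17 x 12 mm; leave it alone. Origin: centre of its underside.
Mind the look-alikes: they are no part of the job. What is shaped like the block_right but green is not meant.

How it is judged:
By the outcome, as a careful person would: the job done as asked, in the order asked, and still so for the second after the job is handed in, with the robot touching nothing.
It also fails if it takes over 72 s, if anything falls off the work surface, if the arm or the gripper's body presses on something with over 40 N, if the wrist force passes 120 N, or if a joint passes its speed limit or range.

## Working session

There is one attempt and no reset: what is moved stays moved. The work goes in short steps, Python scripts to look and compute and a shell command to move; the robot and the scene stay as the last step left them, time stands still between calls to the robot, and variables do not carry over. Pictures are saved under pics/ and viewed, at most 10 in all, crops included, and the job is handed in when it is done.

```bash
mkdir -p pics; ls
python3 - <<'E'
from plant import get_obs, vision
import cv2,numpy as np
o=get_obs(); print(o)
for n in("top","side"):
    c=vision.capture(n); cv2.imwrite(f"pics/{n}0.png",c["pixels"][:,:,::-1]); np.save(f"pics/{n}0.npy",c,allow_pickle=True)
    print(n,{k:v for k,v in c.items() if k!="pixels"})
E
```

```text
pics
{'time': 0.0, 'joint_positions': array([-1.39601158e+00,  3.42725804e-01,  1.52500165e+00,  6.36373777e-06,
        1.27537525e+00, -1.46004747e-01]), 'dq': array([ 0.00123569, -0.00021575,  0.00082451,  0.00052734, -0.0010173 ,
       -0.00119567]), 'tau': array([-1.06962285e-03, -4.31236124e+01, -2.44219315e+01,  7.14340713e-02,
        5.59554377e-02, -1.36664776e-04]), 'tool_pos': array([ 165.49242869, -497.82031984,  226.04871617]), 'tcp_rot': array([-3.14009956e+00, -2.25712122e-04,  3.20787473e-01]), 'contact_force': array([-0.52376389,  0.38871714, -0.84387944]), 'moment': array([0.02257262, 0.0084683 , 0.01524779]), 'finger_force': 0.0, 'grip_width': 92.1042476479307}
top {'vfov': 43.71880311070341, 'cx': 288.2280601411203, 'cy': 205.76116850128977, 'pose': array([[-1.32514877e-02,  9.98814555e-01, -4.68389022e-02,
         4.74320136e+02],
       [-9.99852335e-01, -1.27235931e-02,  1.15506750e-02,
         2.99851580e+01],
       [ 1.09410232e-02,  4.69850494e-02,  9.98835672e-01,
         1.53181005e+03],
       [ 0.00000000e+00,  0.00000000e+00,  0.00000000e+00,
         1.00000000e+00]])}
side {'vfov': 52.18982046041266, 'cx': 283.29938585027827, 'cy': 208.90355834844397, 'pose': array([[-9.49404938e-01,  1.36337293e-01, -2.82917668e-01,
         2.56624545e+02],
       [-3.13315156e-01, -3.49404572e-01,  8.83034574e-01,
         9.21659250e+02],
       [ 2.15378172e-02,  9.26999778e-01,  3.74442966e-01,
         4.39528966e+02],
       [ 0.00000000e+00,  0.00000000e+00,  0.00000000e+00,
         1.00000000e+00]])}
```

View pics/top0.png

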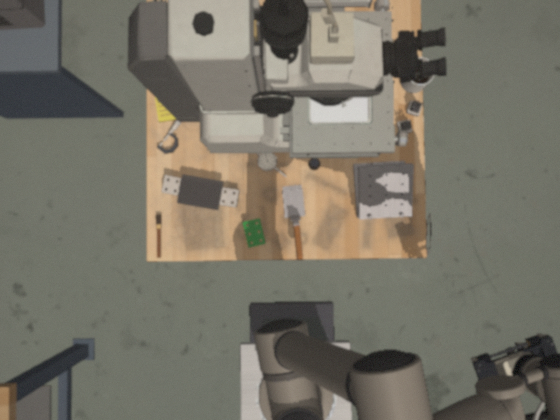

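View pics/side0.png

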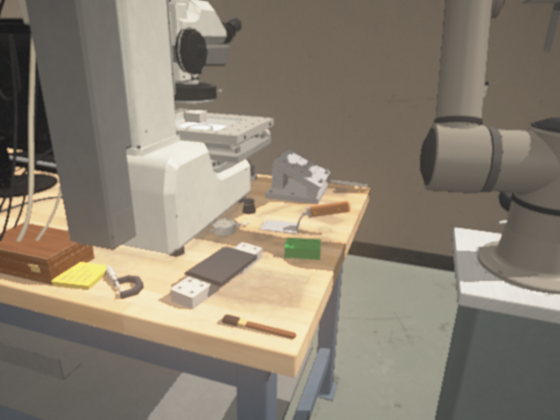

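The top view shows the plate at about (201,193) with blocks at (171,185) and (229,197). The lifter blade is at (293,202) with its handle running to (298,258), and the sine plate is at (384,190) with its pins at the bottom. The side view shows the microscope overhanging the far part of the bench. Next I'll measure, with one zoomed crop from each view.

```bash
cat > h.py <<'E'
import numpy as np,cv2
from scipy.spatial.transform import Rotation as R
def ray(c,u,v):
    f=210/np.tan(np.radians(c["vfov"]/2)); P=c["pose"]
    d=P[:3,:3]@np.array([(u-c["cx"])/f,-(v-c["cy"])/f,-1.]); return P[:3,3],d
def onz(c,u,v,z):
    o,d=ray(c,u,v); return o+d*(z-o[2])/d[2]
def proj(c,p):
    f=210/np.tan(np.radians(c["vfov"]/2)); q=c["pose"][:3,:3].T@(np.asarray(p,float)-c["pose"][:3,3])
    return c["cx"]+f*q[0]/-q[2], c["cy"]-f*q[1]/-q[2]
def load(n): return np.load(f"pics/{n}.npy",allow_pickle=True).item()
def comps(m,off,amin=20):
    cs,_=cv2.findContours(m.astype(np.uint8),cv2.RETR_EXTERNAL,cv2.CHAIN_APPROX_NONE)
    for k in cs:
        if cv2.contourArea(k)>amin:
            (x,y),(w,h),a=cv2.minAreaRect(k); M=cv2.moments(k)
            yield M["m10"]/M["m00"]+off[0],M["m01"]/M["m00"]+off[1],(x+off[0],y+off[1]),(w,h),a,cv2.contourArea(k)
E
python3 - <<'E'
from h import *
c=load("top0");s=load("side0")
im=c["pixels"][150:265,145:435,::-1]; a=cv2.resize(im,None,fx=2.7,fy=2.7,interpolation=cv2.INTER_CUBIC)
cv2.imwrite("pics/topc.png",a)
im=s["pixels"][140:345,160:380,::-1]; cv2.imwrite("pics/sidec.png",cv2.resize(im,None,fx=2.9,fy=2.9,interpolation=cv2.INTER_CUBIC))
hsv=cv2.cvtColor(c["pixels"],cv2.COLOR_RGB2HSV)[150:265,145:435]
print("plate");[print(np.round(np.array(k[:2]+k[2]+k[3]+k[4:]),1),np.round(onz(c,*k[2],35.4),1)) for k in comps(hsv[...,2]<90,(145,150))]
print("low sat");[print(np.round(np.array(k[:2]+k[2]+k[3]+k[4:]),1)) for k in comps((hsv[...,1]<60)&(hsv[...,2]>95),(145,150))]
E
```

```text
plate
[199.5 191.7 199.7 191.6  39.8  27.1   9.9 987.5] [588.2 265.4  35.4]
[313.9 163.  314.  163.   10.   10.   90.   81.5] [666.6 -63.   35.4]
low sat
[293.2 202.7 293.4 205.   39.9  20.9  84.6 663.5]
[228.2 196.6 228.5 196.4  18.9  20.4   9.5 318. ]
[171.2 184.6 170.9 186.8  18.5  23.6   9.9 305. ]
[ 383.5  189.4  384.4  189.7   56.8   60.1   86.4 3127. ]
[ 304.   155.1  301.5  162.5   25.   185.    90.  1101.5]
[ 364.9  235.2  289.5  207.   114.   289.    90.  1990. ]
```

View pics/topc.png

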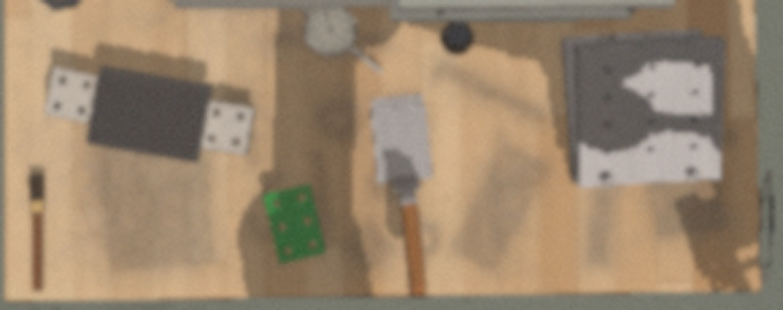

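View pics/sidec.png

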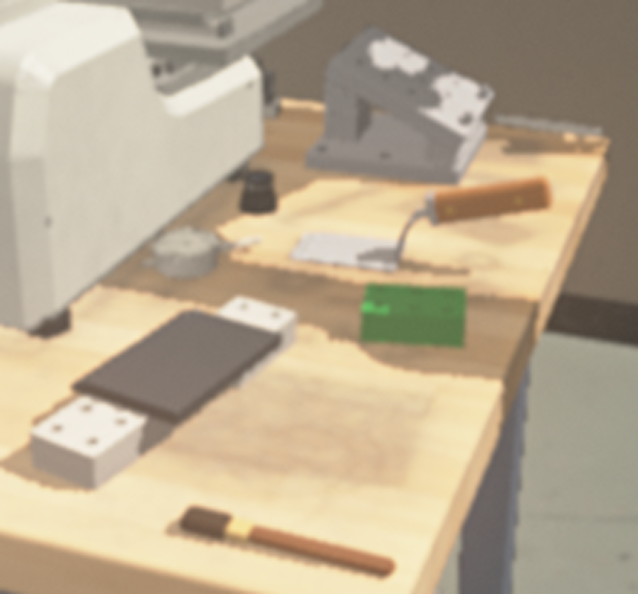

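The crops confirm the layout. The pins are the dark dots at about (369,215) and (401,213) in the top view, the lifter tip is at (292.4,185.6), and its handle end is at (300,259). Next I'll get sub-pixel estimates of the lifter, plate, blocks and sine plate.

Run:
```python
from h import *
c=load("top0");s=load("side0")
hsv=cv2.cvtColor(c["pixels"],cv2.COLOR_RGB2HSV)
# lifter: handle mask
H=hsv[...,0].astype(int);S=hsv[...,1];V=hsv[...,2]
m=np.zeros(H.shape,bool); m[222:262,285:310]=(S[222:262,285:310]>140)&(H[222:262,285:310]<20)
v,u=np.nonzero(m); print("handle px",u.mean(),v.mean(),len(u),v.min(),v.max()); 
P=np.array([onz(c,a,b,58) for a,b in zip(u,v)])[:,:2]; ev=np.linalg.svd(P-P.mean(0))[2][0]; print("handle c",P.mean(0),"yaw",np.degrees(np.arctan(ev[1]/ev[0])), P.min(0),P.max(0))
tip=onz(c,292.4,185.6,2); print("tip",tip)
for p in [(369.1,215.2),(400.6,213.3)]: print("pin",onz(c,*p,67.2))
for n,p in dict(nl=(359.4,218.9),nr=(411.7,216.7),fr=(412.8,164),fl=(354.6,164.8)).items(): print(n,onz(c,*p,53 if n[0]=='n' else 117))
def edge(sub,x0,y0): pass
a=cv2.resize(c["pixels"][155:228,345:422,::-1],(390,370),interpolation=cv2.INTER_CUBIC)
x0=270;b=cv2.resize(s["pixels"][145:209,262:336,::-1],(400,346),interpolation=cv2.INTER_CUBIC)
o=np.zeros((370,800,3),np.uint8);o[:,:390]=a;o[:346,400:]=b;cv2.imwrite("pics/sine.png",o)
```

```text
handle px 297.7826086956522 242.02173913043478 92 228 258
handle c [441.10671088 -12.55391309] yaw 5.841657687527602 [396.26437361 -18.58875179] [480.55560093  -5.0083562 ]
tip [605.06419301  -0.71946663   2.        ]
pin [ 513.62346073 -213.32472044   67.2       ]
pin [ 517.80975527 -301.96710125   67.2       ]
nl [ 503.89123297 -187.97956114   53.        ]
nr [ 508.19111593 -336.47869711   53.        ]
fr [ 650.18635589 -327.11916583  117.        ]
fl [ 649.88272539 -168.36372713  117.        ]
```

View pics/sine.png

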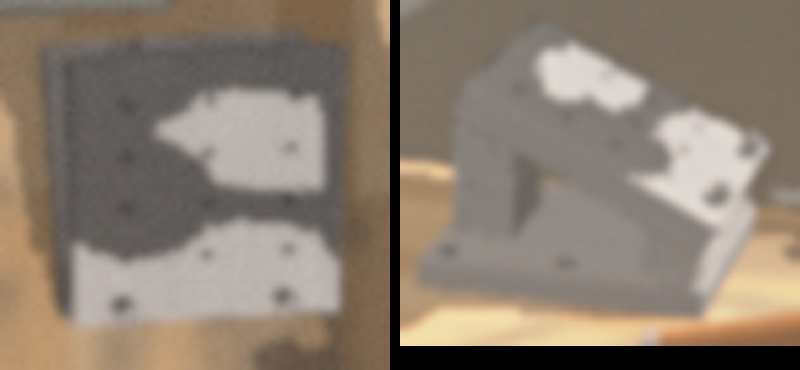

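The sine crops show the pins in the top view at crop (121,303) and (283,296), and in the side view at crop (717,192) and (750,147). I'll triangulate them and refine the plate.

```bash
cat >> h.py <<'E'
def tri(c,p,s,q):
    o1,d1=ray(c,*p);o2,d2=ray(s,*q); t=np.linalg.lstsq(np.c_[d1,-d2],o2-o1,rcond=None)[0]
    a,b=o1+d1*t[0],o2+d2*t[1]; return (a+b)/2,np.linalg.norm(a-b)
E
python3 - <<'E'
from h import *
c=load("top0");s=load("side0")
L=tri(c,(368.5,214.4),s,(320.2,180.1));Rr=tri(c,(400.5,213.0),s,(326.3,171.8));print(L,Rr)
for p in [(368.5,214.4),(400.5,213.0)]: print(onz(c,*p,62))
# plate: subpixel edges along rows/cols of gray gradient
g=cv2.GaussianBlur(cv2.cvtColor(c["pixels"],cv2.COLOR_RGB2GRAY),(0,0),.7).astype(float)
cen=np.array([200.5,193.]);a=np.radians(10.5)
for ang in (9,10,11,12):
  pass
def edgepts(cen,dirv,alo,offs,r0,r1,sgn):
    out=[]
    for o in offs:
        t=np.arange(r0,r1,.1); x=cen[0]+dirv[0]*t+alo[0]*o; y=cen[1]+dirv[1]*t+alo[1]*o
        p=cv2.remap(g.astype(np.float32),x.astype(np.float32)[None],y.astype(np.float32)[None],cv2.INTER_LINEAR)[0]
        d=np.gradient(p)*sgn; i=d.argmax(); out.append((x[i],y[i]))
    return np.array(out)
ux=np.array([np.cos(a),np.sin(a)]);uy=np.array([-np.sin(a),np.cos(a)])
lines={}
for n,dv,al,r in (("near",uy,ux,14),("far",-uy,ux,14),("right",ux,uy,20),("left",-ux,uy,20)):
    offs=np.arange(-15,15.1,1) if n in("near","far") else np.arange(-9,9.1,1)
    e=edgepts(cen,dv,al,offs,r-5,r+5,1)
    z=35.4 if n!="far" else 30
    W=np.array([onz(c,*q,z)[:2] for q in e]); vx,vy,x,y=cv2.fitLine(W.astype(np.float32),cv2.DIST_HUBER,0,.01,.01).ravel()
    print(n,"pt",x,y,"ang",np.degrees(np.arctan2(vy,vx)),"res",np.std((W-[x,y])@[-vy,vx]))
E
```

```text
(array([ 514.21947015, -212.92674403,   62.20355152]), np.float64(3.7159245533616816)) (array([ 517.1520661 , -303.58082138,   60.58497183]), np.float64(3.4889368190132193))
[ 516.0359892  -212.54376182   62.        ]
[ 518.81275425 -302.88317191   62.        ]
near pt 546.16437 270.6458 ang 79.49001 res 0.7212080129923795
far pt 629.97485 258.8104 ang 79.135124 res 1.0442263528170677
right pt 573.51355 207.7109 ang -11.218391 res 0.7708180223200621
left pt 597.044 324.93915 ang -11.3361435 res 1.0214495654725508
```

```bash
cat >> h.py <<'E'
from plant import get_obs
def Rd(yaw,tilt=0,roll=0): return R.from_euler('z',yaw)*R.from_euler('y',-tilt)*R.from_euler('x',roll)*R.from_euler('x',np.pi)
def rel(pos,Rt,frm=None):
    "shift/turn from measured (or given) tool pose to target pose"
    o=get_obs(); p0,R0=frm if frm else (o["tool_pos"],R.from_euler('xyz',o["tcp_rot"]))
    print("dp",np.round(R0.inv().apply(np.asarray(pos)-p0)/1000,4),"rot",np.round((R0.inv()*Rt).as_rotvec(),3))
GRIP=np.array([-108,0,58.])
def lpose(yaw,tilt,roll=0): # lifter attitude from nominal grasp
    return R.from_euler('z',yaw)*R.from_euler('y',-tilt)*R.from_euler('x',roll)
def tool_for(lorig,yaw,tilt=0,roll=0):
    L=lpose(yaw,tilt,roll); Rt=L*R.from_euler('x',np.pi)
    return np.asarray(lorig)+L.apply(GRIP)+Rt.apply([0,0,19]),Rt
E
python3 -c "
from h import *
rel((451.5,-13,160),Rd(.1)); print(tool_for((560,-2,0),.1)[0])"
```

```text
dp [ 0.4243 -0.3699  0.0667] rot [-0.001 -0.     0.221]
[452.53955015 -12.782009    39.        ]
```

```bash
python3 -m pendant '{"dp":[[0.04,-0.035,0],[0.09,-0.078,0.01],[0.14,-0.122,0.02],[0.19,-0.166,0.03],[0.24,-0.21,0.04],[0.29,-0.253,0.05],[0.34,-0.297,0.06],[0.39,-0.34,0.066]],"rotation":[[0,0,0.03],[0,0,0.06],[0,0,0.09],[0,0,0.12],[0,0,0.15],[0,0,0.18],[0,0,0.2],[0,0,0.221]]}' 0.06
python3 -c "
from h import *
rel((451.5,-13,160),Rd(.1)); rel((451.5,-13,39),Rd(.1))"
```

```text
time: 1.1
tool_pos: [413.0, -77.6, 163.7]
tcp_rot: [3.141, 0.0, 0.099]
contact_force: [0.3, -0.9, 0.5]
grip_width: 60.0
finger_force: 0.0
dp [ 0.0447 -0.0605  0.0037] rot [ 0.     0.    -0.001]
dp [ 0.0447 -0.0605  0.1247] rot [ 0.     0.    -0.001]
```

```bash
python3 -m pendant '{"dp":[[0.025,-0.022,0],[0.034,-0.03,0.03],[0.034,-0.03,0.06],[0.034,-0.03,0.08],[0.034,-0.03,0.08]],"rotation":[[0,0,0],[0,0,0],[0,0,0],[0,0,0],[0,0,0]]}'
python3 - <<'E'
from h import *
from plant import vision
rel((451.5,-13,39),Rd(.1))
for n in("top","side"):
    c=vision.capture(n); cv2.imwrite(f"pics/{n}1.png",cv2.resize(c["pixels"][150:345,180:370,::-1] if n=="side" else c["pixels"][165:270,240:350,::-1],None,fx=3,fy=3,interpolation=cv2.INTER_CUBIC)); np.save(f"pics/{n}1.npy",c,allow_pickle=True)
E
```

```text
time: 1.72
tool_pos: [442.1, -45.9, 82.8]
tcp_rot: [-3.14, 0.004, 0.1]
contact_force: [-0.4, -0.3, 0.8]
grip_width: 60.4
finger_force: 0.0
dp [ 0.0128 -0.0317  0.0438] rot [-0.001  0.004 -0.   ]
```

View pics/side1.png

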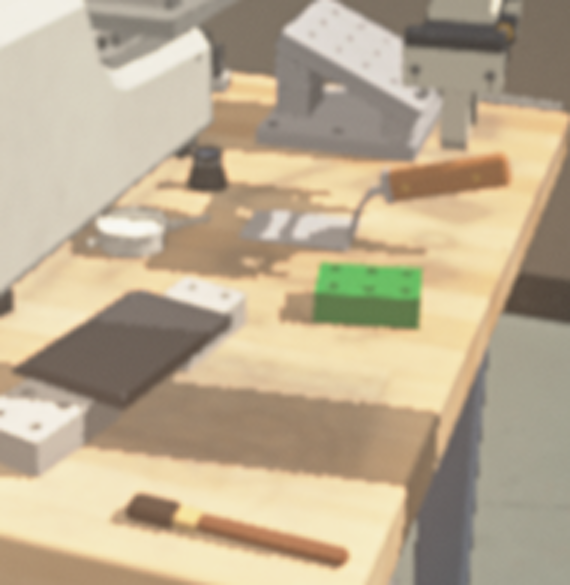

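The side view shows the fingers standing to the right of the handle, so the arm came short; nothing has been touched. I'll correct sideways and then descend.

```bash
python3 -m pendant '{"dp":[[0.007,-0.016,0],[0.013,-0.032,0],[0.013,-0.032,0.015],[0.013,-0.032,0.03],[0.013,-0.032,0.044],[0.013,-0.032,0.044]],"rotation":[[0,0,0],[0,0.002,0],[0,0.004,0],[0,0.004,0],[0,0.004,0],[0,0.004,0]]}'
python3 -c "
from h import *
rel((451.5,-13,39),Rd(.1))"
```

```text
time: 2.58
tool_pos: [452.8, -13.2, 39.8]
tcp_rot: [-3.141, -0.003, 0.1]
contact_force: [-0.3, 0.5, -0.4]
grip_width: 60.0
finger_force: 0.0
dp [-0.0012 -0.0003  0.0008] rot [-0.    -0.003 -0.   ]
```

Now I'll close the fingers on the handle.

```bash
python3 -m pendant '{"dp":[[0,0,0.0008],[0,0,0.0008],[0,0,0.0008],[0,0,0.0008],[0,0,0.0008],[0,0,0.0008]],"rotation":[[0,0,0],[0,0,0],[0,0,0],[0,0,0],[0,0,0],[0,0,0]]}' 0.005
python3 -c "
from h import *
from plant import vision
c=vision.capture('top');np.save('pics/top2.npy',c,allow_pickle=True)
o=get_obs();print(o['tool_pos'],o['tcp_rot'])
im=cv2.resize(c['pixels'][165:270,240:350,::-1],None,fx=5,fy=5,interpolation=cv2.INTER_CUBIC);cv2.imwrite('pics/top2c.png',im)
# target: lifter origin 215 mm behind plate centre along plate axis, z up 10
th=np.radians(-10.7);pc=np.array([588.3,265.8]);ux=np.array([np.cos(th),np.sin(th)])
for d in (-130,-60,0):
  q=pc+ux*d; p,Rt=tool_for((q[0],q[1],10),th); print(d,q,p)
"
```

```text
time: 3.32
tool_pos: [453.0, -13.1, 39.3]
tcp_rot: [3.141, -0.004, 0.1]
contact_force: [-0.2, 0.1, 1.0]
grip_width: 17.8
finger_force: 29.9
[452.98446219 -13.13062349  39.32479539] [ 3.14150417 -0.00388749  0.09982325]
-130 [460.56033645 289.93666   ] [354.43815442 309.98865446  49.        ]
-60 [529.34323221 276.93999692] [423.22105018 296.99199138  49.        ]
0 [588.3 265.8] [482.17781797 285.85199446  49.        ]
```

View pics/top2c.png

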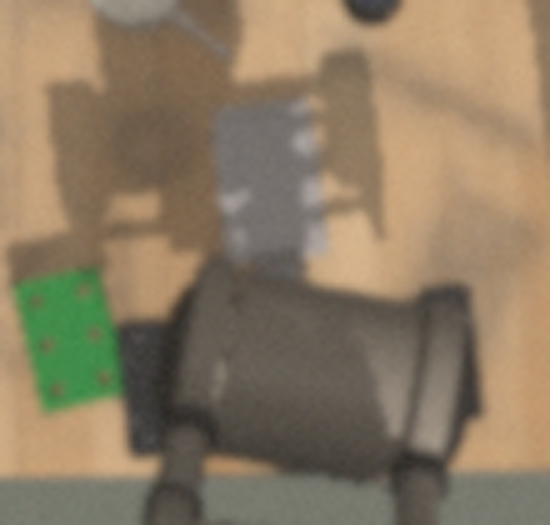

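The top view shows the blade tip centre at crop (261,102), which is pixel (291.8,185.1). That puts it within 1.5 mm of the nominal in-hand pose. I'll lift it and swing toward the plate.

```bash
python3 -m pendant '{"dp":[[0,0,-0.01],[0,0,-0.025],[0,0,-0.04],[0,0,-0.055],[0,0,-0.065],[0,0,-0.07],[0,0,-0.07]],"rotation":[[0,0,0],[0,0,0],[0,0,0],[0,0,0],[0,0,0],[0,0,0],[0,0,0]]}'
python3 -c "
from h import *
th=np.radians(-10.7);pc=np.array([588.3,265.8]);ux=np.array([np.cos(th),np.sin(th)])
for z in (70,9):
  q=pc+ux*-115; rel(*tool_for((q[0],q[1],z),th)); print(get_obs()['moment'],get_obs()['contact_force'])
"
```

```text
time: 4.25
tool_pos: [452.7, -13.2, 109.4]
tcp_rot: [3.141, -0.004, 0.1]
contact_force: [0.0, -0.9, -2.5]
grip_width: 17.7
finger_force: 29.9
dp [-5.120e-02 -3.271e-01  1.000e-04] rot [-0.    -0.004  0.287]
[-0.02224781  0.18104924 -0.01533874] [ 0.01502597 -0.90835254 -2.50750382]
dp [-0.0515 -0.3271  0.0611] rot [-0.    -0.004  0.287]
[-0.02224781  0.18104924 -0.01533874] [ 0.01502597 -0.90835254 -2.50750382]
```

```bash
python3 -m pendant '{"dp":[[-0.006,-0.025,0],[-0.015,-0.07,0],[-0.025,-0.12,0],[-0.035,-0.175,0],[-0.042,-0.23,0],[-0.048,-0.28,0],[-0.051,-0.315,0],[-0.051,-0.327,0]],"rotation":[[0,0,0.02],[0,0,0.07],[0,0,0.12],[0,0,0.16],[0,0,0.2],[0,0,0.24],[0,0,0.28],[0,0,0.287]]}'
python3 -c "
from h import *
th=np.radians(-10.7);pc=np.array([588.3,265.8]);ux=np.array([np.cos(th),np.sin(th)])
for z in (70,9):
  q=pc+ux*-115; rel(*tool_for((q[0],q[1],z),th))
"
```

```text
time: 5.25
tool_pos: [368.6, 308.6, 108.5]
tcp_rot: [-3.141, -0.003, -0.185]
contact_force: [1.5, -0.2, -1.8]
grip_width: 17.8
finger_force: 30.0
dp [ 0.0009  0.0012 -0.0005] rot [-0.001 -0.003  0.002]
dp [0.0007 0.0013 0.0605] rot [-0.001 -0.003  0.002]
```

Now I'll lower to blade height and look from both cameras.

```bash
python3 -m pendant '{"dp":[[0,0.001,0.012],[0,0.001,0.027],[0,0.001,0.042],[0,0.001,0.054],[0,0.001,0.0605],[0,0.001,0.0605],[0,0.001,0.0605]],"rotation":[[0,0,0.001],[0,0,0.001],[0,0,0.001],[0,0,0.001],[0,0,0.001],[0,0,0.001],[0,0,0.001]]}'
python3 - <<'E'
from h import *
from plant import vision
o=get_obs();print(o['tool_pos'],o['tcp_rot'])
c=vision.capture('top');s=vision.capture('side');np.save('pics/top3.npy',c,allow_pickle=True);np.save('pics/side3.npy',s,allow_pickle=True)
Rt=R.from_euler('xyz',o['tcp_rot']);L=Rt*R.from_euler('x',-np.pi)
org=o['tool_pos']-Rt.apply([0,0,19])-L.apply(GRIP);print("lifter org",org)
for n,p in dict(tipL=(46,30,2),tipR=(46,-30,2)).items():
    w=org+L.apply(p); print(n,w,proj(c,w),proj(s,w))
a=cv2.resize(c['pixels'][170:260,150:250,::-1],None,fx=4,fy=4,interpolation=cv2.INTER_CUBIC)
b=cv2.resize(s['pixels'][230:345,160:260,::-1],None,fx=4,fy=4,interpolation=cv2.INTER_CUBIC)
im=np.zeros((460,800,3),np.uint8);im[:360,:400]=a;im[:460,400:]=b;cv2.imwrite('pics/m3.png',im)
E
```

```text
time: 6.12
tool_pos: [369.8, 306.2, 48.9]
tcp_rot: [-3.14, -0.004, -0.188]
contact_force: [1.0, 0.2, -1.5]
grip_width: 18.0
finger_force: 30.0
[369.83277427 306.23485344  48.90269917] [-3.14004247 -0.00447562 -0.18825217]
lifter org [476.10643586 286.05041806  10.38650232]
tipL [526.8979759  306.91057942  12.6388628 ] (np.float64(186.68686536938833), np.float64(213.48758837246598)) (np.float64(243.02760011584184), np.float64(288.1905022455862))
tipR [515.66986425 247.97060268  12.54585293] (np.float64(207.09068813261803), np.float64(217.09909510839728)) (np.float64(260.48649417689035), np.float64(273.6819061249628))
```

View pics/m3.png

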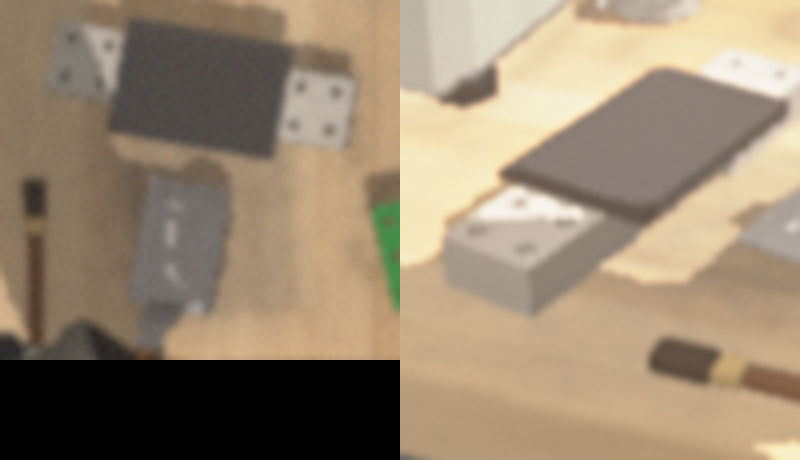

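The crops show the blade tip at top-crop (148,176) to (229,184), which is in line with the plate and within 2 mm of its axis. Its height matches the prediction in the side view, so I'll insert it.

```bash
python3 -m pendant '{"dp":[[0.006,0,0],[0.018,0,0],[0.032,0,0],[0.046,0,0],[0.06,0,0],[0.074,0,0],[0.084,0,0],[0.088,0,0]],"rotation":[[0,0,0],[0,0,0],[0,0,0],[0,0,0],[0,0,0],[0,0,0],[0,0,0],[0,0,0]]}'
cat >> h.py <<'E'
def lif():
    o=get_obs();Rt=R.from_euler('xyz',o['tcp_rot']);L=Rt*R.from_euler('x',-np.pi)
    return o['tool_pos']-Rt.apply([0,0,19])-L.apply(GRIP),L
E
python3 -c "
from h import *
th=np.radians(-10.7);pc=np.array([588.3,265.8]);ux=np.array([np.cos(th),np.sin(th)]);uy=np.array([-ux[1],ux[0]])
q=lif()[0]; print(q,(q[:2]-pc)@ux,(q[:2]-pc)@uy)"
```

```text
time: 7.22
tool_pos: [456.5, 289.7, 48.8]
tcp_rot: [-3.14, -0.004, -0.189]
contact_force: [-1.4, 2.1, -2.0]
grip_width: 17.9
finger_force: 30.0
[562.79134545 269.45338019  10.24658999] -25.743441122158387 -1.1462474306761017
```

```bash
python3 -m pendant '{"dp":[[0.006,0,0],[0.012,0,0],[0.018,0,0],[0.021,0,0],[0.021,0,0]],"rotation":[[0,0,0],[0,0,0],[0,0,0],[0,0,0],[0,0,0]]}'
python3 - <<'E'
from h import *
from plant import vision
th=np.radians(-10.7);pc=np.array([588.3,265.8]);ux=np.array([np.cos(th),np.sin(th)]);uy=np.array([-ux[1],ux[0]])
q,L=lif(); print(q,(q[:2]-pc)@ux,(q[:2]-pc)@uy)
c=vision.capture('top');s=vision.capture('side')
print("heel px",proj(c,q+L.apply([-41,0,15])),proj(s,q+L.apply([-41,0,15])))
a=cv2.resize(c['pixels'][170:260,150:250,::-1],None,fx=4,fy=4,interpolation=cv2.INTER_CUBIC)
b=cv2.resize(s['pixels'][230:345,190:290,::-1],None,fx=4,fy=4,interpolation=cv2.INTER_CUBIC)
im=np.zeros((460,800,3),np.uint8);im[:360,:400]=a;im[:460,400:]=b;cv2.imwrite('pics/m4.png',im)
E
```

```text
time: 7.85
tool_pos: [477.1, 285.8, 49.0]
tcp_rot: [-3.14, -0.005, -0.188]
contact_force: [1.0, 1.6, -2.8]
grip_width: 17.7
finger_force: 30.0
[583.33244353 265.58345711  10.48465037] -4.840979769880608 -1.1350872062937607
heel px (np.float64(197.5896702295591), np.float64(207.60248100838075)) (np.float64(242.13643271434665), np.float64(271.6754306494925))
```

View pics/m4.png

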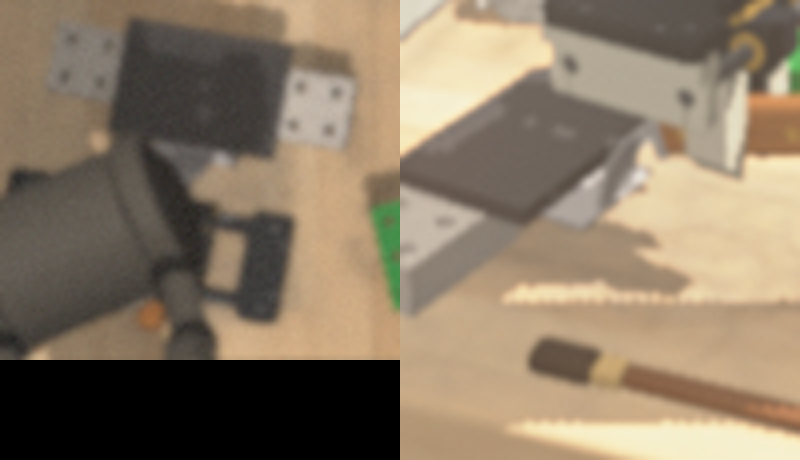

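The blade is under the plate and the neck is a few mm short of the straight edge. The crops show the neck foot near side-crop (605,190) and the plate edge running (525,220) to (650,130). I'll raise it gently.

```bash
python3 -m pendant '{"dp":[[0,0,-0.006],[0,0,-0.01],[0,0,-0.013],[0,0,-0.016],[0,0,-0.02],[0,0,-0.025],[0,0,-0.03],[0,0,-0.03]],"rotation":[[0,0,0],[0,0,0],[0,0,0],[0,0,0],[0,0,0],[0,0,0],[0,0,0],[0,0,0]]}'
python3 -c "
from h import *
print(get_obs()['moment'],lif()[0])"
```

```text
time: 8.95
tool_pos: [476.4, 285.6, 79.4]
tcp_rot: [-3.141, -0.004, -0.188]
contact_force: [-0.6, 0.6, -2.3]
grip_width: 17.7
finger_force: 30.0
[0.12816646 0.13858238 0.10393291] [582.67463304 265.31550773  40.87210953]
```

Run:
```python
from h import *
from plant import vision
F=[];M=[]
for i in range(6):
    c=vision.capture('side') if i%2 else vision.capture('top')
    np.save(f"pics/{'side' if i%2 else 'top'}5.npy",c,allow_pickle=True); o=get_obs();F.append(o['contact_force']);M.append(o['moment'])
print(np.mean(F,0),np.mean(M,0))
s0=load("side3");s=load("side5")
# leftmost plate corner in side image: dark pixels, u 180..250
for k in (s0,s):
    hsv=cv2.cvtColor(k["pixels"],cv2.COLOR_RGB2HSV); m=hsv[...,2]<120; m&=hsv[...,1]<90
    m[:230]=0;m[310:]=0;m[:,:160]=0;m[:,265:]=0
    for q in comps(m,(0,0),150): print(np.round(np.array(q[:2]+(q[5],)),1))
    print([ (r,int(np.nonzero(m[r])[0].min())) for r in range(236,296,6) if m[r].any()])
q=lif()[0]
for z in (25.4,25.4+18.5):
    w=[588.3,265.8,z]; L=R.from_euler('z',-.187)
    print([np.round(proj(s,np.array(w)+L.apply(p)),1) for p in ((42.5,60,0),(-42.5,60,0),(-42.5,60,10),(-42.5,-60,10))])
```

```text
[-0.65295371  0.31388566 -0.62245179] [0.09211013 0.10653978 0.05252349]
[(248, 182), (254, 172), (266, 244), (272, 188), (278, 200), (284, 215)]
[220.7 265.8 973. ]
[(236, 261), (248, 182), (254, 172), (260, 208), (266, 199), (272, 189), (278, 209)]
[array([184.1, 273.5]), array([221.2, 286.2]), array([221. , 281.3]), array([257.3, 253.9])]
[array([183.5, 264.7]), array([220.8, 277.1]), array([220.6, 272.2]), array([257.3, 245.6])]
```

Run:
```python
from h import *
s0=load("side3");s=load("side5");print(lif()[0],get_obs()['tool_pos'])
for u in (195,205,215,225):
    for k in (s0,s): print(u,[int(x) for x in k["pixels"][232:300:2,u].mean(1)])
t0=load("top3");t=load("top5")
for k in (t0,t):
    g=k["pixels"].mean(2); print([int(x) for x in g[176,170:232:1]])
    print([int(x) for x in g[168:212,205]])
```

```text
[582.61695229 265.47965072  40.39853023] [476.37660624 285.68792762  78.99405349]
195 [214, 193, 199, 214, 211, 208, 209, 214, 218, 221, 228, 232, 230, 231, 230, 223, 204, 140, 129, 128, 125, 101, 97, 176, 241, 240, 203, 184, 187, 186, 187, 173, 136, 129]
195 [211, 189, 195, 211, 208, 206, 206, 211, 216, 219, 226, 230, 229, 229, 228, 220, 218, 160, 105, 96, 92, 90, 146, 180, 181, 184, 183, 181, 184, 183, 183, 169, 132, 127]
205 [146, 164, 212, 216, 217, 216, 220, 223, 223, 225, 226, 231, 234, 205, 131, 127, 129, 129, 128, 128, 128, 127, 122, 95, 104, 193, 212, 183, 150, 128, 129, 129, 129, 128]
205 [141, 159, 210, 213, 214, 215, 218, 220, 221, 222, 224, 229, 232, 231, 190, 101, 96, 97, 96, 96, 96, 91, 88, 140, 180, 183, 182, 180, 146, 126, 126, 127, 126, 124]
215 [165, 158, 191, 214, 208, 207, 212, 218, 223, 222, 173, 128, 129, 129, 129, 129, 128, 128, 128, 129, 128, 128, 127, 125, 104, 89, 102, 126, 127, 128, 153, 196, 210, 188]
215 [159, 151, 187, 211, 205, 203, 209, 215, 220, 222, 221, 156, 97, 101, 110, 99, 97, 97, 97, 96, 99, 97, 91, 86, 106, 124, 124, 124, 125, 124, 127, 135, 1
[... 625 characters left out ...]
165, 166, 164]
[156, 145, 129, 115, 110, 111, 109, 109, 105, 103, 89, 84, 79, 80, 77, 75, 77, 75, 76, 75, 77, 74, 73, 75, 74, 75, 75, 76, 76, 75, 77, 77, 76, 75, 74, 76, 74, 76, 81, 96, 120, 132, 128, 118]
[120, 120, 118, 117, 115, 115, 113, 112, 115, 114, 108, 104, 95, 88, 87, 92, 96, 97, 103, 105, 108, 106, 106, 107, 112, 114, 111, 112, 115, 110, 110, 112, 113, 107, 111, 109, 112, 113, 113, 115, 114, 114, 114, 108, 111, 116, 119, 119, 119, 119, 124, 145, 166, 176, 175, 177, 179, 174, 171, 170, 167, 167]
[113, 112, 111, 110, 110, 107, 111, 108, 109, 111, 110, 99, 85, 72, 66, 64, 64, 59, 58, 62, 58, 58, 58, 57, 58, 58, 54, 57, 58, 58, 57, 60, 57, 56, 56, 56, 56, 59, 58, 61, 66, 92, 128, 147]
```

Run:
```python
from h import *
c=load('top5');s=load('side5')
a=cv2.resize(s['pixels'][232:312,172:272,::-1],None,fx=5,fy=5,interpolation=cv2.INTER_CUBIC)
b=cv2.resize(c['pixels'][168:233,150:250,::-1],None,fx=3,fy=3,interpolation=cv2.INTER_CUBIC)
im=np.zeros((600,800,3),np.uint8);im[:400,:500]=a;im[:195,500:]=b
s4=cv2.imread('pics/m4.png')[:,400:]; im[200:430,500:700]=cv2.resize(s4,(200,230))
cv2.imwrite('pics/m5.png',im)
```

```text
(no output)
```

View pics/m5.png

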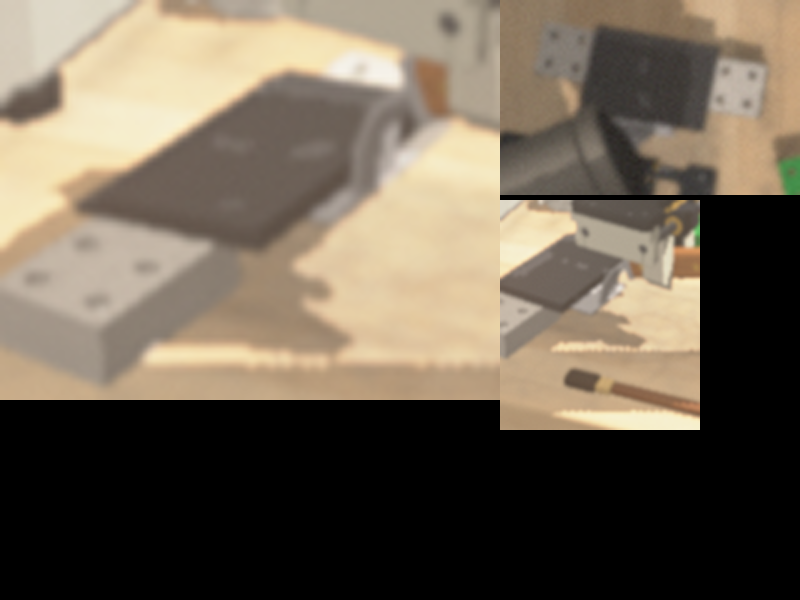

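The view shows the plate nose-down, about 7 degrees. Its near edge is up with the neck leaning against it at side-crop (380,130), and its far edge is near the block tops. The lifter has turned in the pinch. I'll quantify this numerically before acting.

Run:
```python
from h import *
from plant import vision
def hand(s):
    h=cv2.cvtColor(s["pixels"],cv2.COLOR_RGB2HSV); m=(h[...,1]>120)&(h[...,0]<20)&(h[...,2]>60); m[300:]=0;m[:200]=0;m[:,:230]=0;m[:,400:]=0
    for q in comps(m,(0,0),15): print("handle",np.round(np.array(q[:2]+q[3]+(q[4],q[5])),1))
    v,u=np.nonzero(m); print([(int(x),round(v[u==x].mean(),1),int((u==x).sum())) for x in range(u.min(),u.max()+1,4) if (u==x).any()])
hand(load("side3"))
org=np.array([476.1,286.05,10.4]);L=lpose(-.188,.0045);s=load("side3")
print([np.round(proj(s,org+L.apply(p)),1) for p in ((-70,0,47.8),(-166,0,73.5))])
hand(load("side5")); q,L=lif(); print(q)
for e in(0,-.12): 
  o=get_obs(); g=o['tool_pos']+[0,0,19]; LL=lpose(-.188,.0045+e); print(e,[np.round(proj(s,g+LL.apply(np.array(p)-GRIP)),1) for p in ((-70,0,47.8),(-166,0,73.5))])
F=[];M=[]
for i in range(12): vision.capture('side');o=get_obs();F.append(o['contact_force']);M.append(o['moment'])
F=np.array(F);print(F.mean(0),F.std(0),np.mean(M,0),np.std(M,0))
```

```text
handle [349.4 278.4  28.   14.3   4.6 338.5]
[(311, np.float64(279.5), 2), (315, np.float64(281.5), 4), (335, np.float64(283.5), 2), (339, np.float64(277.5), 14), (343, np.float64(274.6), 16), (347, np.float64(278.5), 14), (351, np.float64(276.1), 15), (355, np.float64(274.6), 16), (359, np.float64(278.5), 14), (363, np.float64(281.5), 6)]
[array([308.9, 276.4]), array([363.9, 278.9])]
handle [291.  243.6  14.6  26.8  84.8 331. ]
[(256, np.float64(245.5), 2), (276, np.float64(216.0), 1), (280, np.float64(240.6), 16), (284, np.float64(244.5), 14), (288, np.float64(241.1), 15), (292, np.float64(243.5), 14), (296, np.float64(243.0), 15), (300, np.float64(242.5), 14), (304, np.float64(244.5), 8)]
[582.61695229 265.47965072  40.39853023]
0 [array([255.4, 245.6]), array([303.8, 245.7])]
-0.12 [array([256.1, 248. ]), array([302.7, 241.8])]
[-0.6275665   0.23769236 -0.60727538] [0.58659756 0.5145448  0.31022273] [ 1.71010080e-02  1.22878462e-01 -1.13346833e-04] [0.03411263 0.02918564 0.02712328]
```

The handle slope in the side view confirms a turn of about 6.5 degrees nose-down in the pinch, so the lever is too long for the 30 N grip. I'll set the plate back on the blocks and the blade on the bench, then regrasp nearer the neck, which cuts the torque by about 30%.

```bash
python3 -m pendant '{"dp":[[0,0,0.004],[0,0,0.009],[0,0,0.014],[0,0,0.019],[0,0,0.023],[0,0,0.027],[0,0,0.031],[0,0,0.033]],"rotation":[[0,0,0],[0,0,0],[0,0,0],[0,0,0],[0,0,0],[0,0,0],[0,0,0],[0,0,0]]}'
python3 -m pendant '{"dp":[[0,0,0.003],[0,0,0.006],[0,0,0.006]],"rotation":[[0,0,0],[0,0,0],[0,0,0]]}'
cat >> h.py <<'E'
def hslope(s,lo=(200,300),cols=(230,400)):
    h=cv2.cvtColor(s["pixels"],cv2.COLOR_RGB2HSV); m=(h[...,1]>120)&(h[...,0]<20)&(h[...,2]>60)
    m[lo[1]:]=0;m[:lo[0]]=0;m[:,:cols[0]]=0;m[:,cols[1]:]=0
    q=max(comps(m,(0,0),15),key=lambda k:k[5]); (w,hh),a=q[3],q[4]; a=a if w>hh else a-90
    return np.round([a,q[0],q[1],q[5]],1)
def pred(s,tilt_off=0):
    o=get_obs();Rt=R.from_euler('xyz',o['tcp_rot']);L=Rt*R.from_euler('x',-np.pi)*R.from_euler('y',-tilt_off);g=o['tool_pos']-Rt.apply([0,0,19])
    a,b=[np.array(proj(s,g+L.apply(np.array(p)-GRIP))) for p in ((-118,0,60.7),(-166,0,73.5))]; return np.degrees(np.arctan2(*(b-a)[::-1])),a,b
E
python3 -c "
from h import *
from plant import vision
s=vision.capture('side');print(hslope(s),pred(s),pred(s,-.1)[0])"
```

```text
time: 10.85
tool_pos: [475.3, 285.9, 45.6]
tcp_rot: [-3.141, -0.001, -0.188]
contact_force: [-6.8, 1.6, 5.3]
grip_width: 17.8
finger_force: 30.0
time: 11.22
tool_pos: [475.6, 286.1, 39.6]
tcp_rot: [-3.141, -0.002, -0.188]
contact_force: [-6.5, 3.0, 5.5]
grip_width: 17.4
finger_force: 30.0
[ 17.5 291.1 270.  337. ] (np.float64(1.6852514169237622), array([278.72100272, 265.68038801]), array([303.22951298, 266.40146933])) -4.687680481511159
```

Run:
```python
from h import *
from plant import vision
s=vision.capture('side');np.save('pics/side6.npy',s,allow_pickle=True);t=vision.capture('top');np.save('pics/top6.npy',t,allow_pickle=True)
for k in ("side5","side6"):
    s=load(k);h=cv2.cvtColor(s["pixels"],cv2.COLOR_RGB2HSV); m=(h[...,1]>120)&(h[...,0]<20)&(h[...,2]>60);m[300:]=0;m[:220]=0;m[:,:230]=0;m[:,400:]=0
    print(k,[(x,int(np.nonzero(m[:,x])[0].min()),int(np.nonzero(m[:,x])[0].max()),int(m[:,x].sum())) for x in range(240,320,3) if m[:,x].any()])
for u in (195,205,215,225):
    for k in ("side3","side5","side6"): print(u,k,[int(x) for x in load(k)["pixels"][236:300:2,u].mean(1)])
for k in ("top3","top5","top6"): print([int(x) for x in load(k)["pixels"].mean(2)[170:214,205]])
```

```text
side5 [(258, 246, 252, 7), (279, 229, 252, 16), (282, 238, 251, 14), (285, 238, 251, 14), (288, 237, 250, 14), (291, 237, 250, 14), (294, 236, 250, 15), (297, 236, 249, 14), (300, 236, 249, 14), (303, 238, 249, 12)]
side6 [(279, 236, 273, 17), (282, 233, 274, 17), (285, 262, 275, 14), (288, 263, 276, 14), (291, 233, 277, 15), (294, 264, 277, 14), (297, 265, 279, 15), (300, 266, 279, 14), (303, 267, 279, 13)]
195 side3 [199, 214, 211, 208, 209, 214, 218, 221, 228, 232, 230, 231, 230, 223, 204, 140, 129, 128, 125, 101, 97, 176, 241, 240, 203, 184, 187, 186, 187, 173, 136, 129]
195 side5 [195, 211, 208, 206, 206, 211, 216, 219, 226, 230, 229, 229, 228, 220, 218, 160, 105, 96, 92, 90, 146, 180, 181, 184, 183, 181, 184, 183, 183, 169, 132, 127]
195 side6 [198, 214, 211, 208, 209, 214, 218, 221, 202, 140, 124, 101, 96, 95, 95, 95, 90, 92, 147, 180, 184, 182, 184, 187, 186, 184, 185, 185, 186, 172, 134, 127]
205 side3 [212, 216, 217, 216, 220, 223, 223, 225, 226, 231, 234, 205, 131, 127, 129, 129, 128, 128, 128, 127, 122, 95, 104, 193, 212, 183, 150, 128, 129, 129, 129, 128]
205 side5 [210,
[... 1160 characters left out ...]
, 139, 127, 116, 104, 107, 102, 91, 89, 90, 90, 89, 90, 89, 89, 88, 86, 80, 104, 134, 135, 137, 138, 137, 138, 134, 133, 137, 141]
[129, 115, 110, 111, 109, 109, 105, 103, 89, 84, 79, 80, 77, 75, 77, 75, 76, 75, 77, 74, 73, 75, 74, 75, 75, 76, 76, 75, 77, 77, 76, 75, 74, 76, 74, 76, 81, 96, 120, 132, 128, 118, 111, 102]
[111, 110, 110, 107, 111, 108, 109, 111, 110, 99, 85, 72, 66, 64, 64, 59, 58, 62, 58, 58, 58, 57, 58, 58, 54, 57, 58, 58, 57, 60, 57, 56, 56, 56, 56, 59, 58, 61, 66, 92, 128, 147, 149, 148]
[112, 112, 109, 108, 101, 94, 91, 90, 87, 84, 78, 79, 78, 76, 75, 73, 71, 72, 73, 74, 73, 68, 59, 56, 56, 56, 55, 56, 53, 54, 52, 53, 53, 56, 62, 79, 93, 108, 125, 138, 143, 144, 147, 148]
```

```bash
cat >> h.py <<'E'
def plate_side(s,fu,lu,nu,r0=236,r1=300,th=165):
    """far edge (top surface) over columns fu, left-bottom edge over lu, near-bottom edge over nu -> corners FL, NL (px)"""
    g=cv2.GaussianBlur(s["pixels"].mean(2).astype(np.float32),(0,0),.6)
    def first(u):
        c=g[r0:r1,u]; i=np.nonzero((c[:-1]>=th)&(c[1:]<th))[0]
        return None if len(i)==0 else r0+i[-1 if False else 0]+(c[i[0]]-th)/(c[i[0]]-c[i[0]+1])
    def rise(u,start,t=115):
        c=g[:,u]; r=int(start)+3
        while r<r1 and not(c[r]<t<=c[r+1] and c[r-1]<t): r+=1
        return None if r>=r1 else r+(t-c[r])/(c[r+1]-c[r])
    def fit(us,vs):
        P=np.array([(u,v) for u,v in zip(us,vs) if v is not None]); k=np.polyfit(P[:,0],P[:,1],1)
        for _ in range(3):
            e=np.abs(np.polyval(k,P[:,0])-P[:,1]); P=P[e<=max(1.,1.5*np.median(e))]; k=np.polyfit(P[:,0],P[:,1],1)
        return k,np.std(np.polyval(k,P[:,0])-P[:,1]),len(P)
    F=fit(fu,[first(u) for u in fu]); L=fit(lu,[rise(u,first(u) or 250) for u in lu]); N=fit(nu,[rise(u,first(u) or 250) for u in nu])
    x=lambda a,b:np.array([(b[1]-a[1])/(a[0]-b[0]),a[0]*(b[1]-a[1])/(a[0]-b[0])+a[1]])
    return dict(F=F,L=L,N=N,FL=x(F[0],L[0]),NL=x(L[0],N[0]))
E
python3 - <<'E'
from h import *
for k in("side3","side5","side6"):
    s=load(k)
    r=plate_side(s,range(192,222,2),range(190,216,2),range(224,240,2)); print(k,{a:np.round(np.hstack([np.ravel(x) for x in (b if isinstance(b,tuple) else (b,))]),2) for a,b in r.items()})
    g=s["pixels"].mean(2)
    for u in (230,235,240,245,250): print(u,[int(x) for x in g[232:292:2,u]])
E
```

```text
side3 {'F': array([-6.5000e-01,  3.9222e+02,  1.3000e-01,  1.5000e+01]), 'L': array([  0.39, 200.36,   0.32,  13.  ]), 'N': array([-7.9000e-01,  4.6006e+02,  1.5000e-01,  8.0000e+00]), 'FL': array([184.3 , 272.36]), 'NL': array([219.87, 286.26])}
230 [210, 198, 211, 216, 220, 221, 222, 214, 144, 129, 130, 129, 130, 130, 129, 128, 128, 129, 128, 128, 127, 122, 104, 111, 166, 196, 203, 199, 199, 201]
235 [210, 213, 216, 216, 219, 223, 221, 226, 208, 133, 128, 129, 130, 129, 129, 128, 128, 128, 128, 123, 107, 108, 155, 202, 205, 200, 200, 200, 204, 204]
240 [210, 215, 216, 216, 217, 224, 238, 240, 241, 193, 128, 129, 129, 128, 128, 129, 128, 125, 110, 105, 134, 183, 204, 205, 205, 199, 197, 198, 202, 201]
245 [210, 214, 214, 214, 215, 226, 234, 232, 240, 239, 159, 127, 129, 128, 129, 128, 112, 107, 167, 202, 206, 208, 209, 209, 205, 181, 143, 152, 166, 147]
250 [208, 208, 208, 210, 212, 217, 232, 239, 239, 241, 227, 137, 128, 127, 115, 110, 160, 202, 212, 212, 207, 207, 208, 209, 183, 146, 157, 164, 163, 164]
side5 {'F': array([-6.2000e-01,  3.8724e+02,  3.0000e-01,  1.4000e+01]), 'L': 
[... 1206 characters left out ...]
2, 164, 168, 166, 158, 161, 167, 167, 130, 91, 89, 89, 88, 88, 87, 80, 98, 144, 150, 140, 140, 139, 137, 137, 139]
235 [89, 93, 91, 90, 82, 83, 134, 167, 167, 158, 148, 163, 167, 160, 120, 109, 92, 87, 82, 92, 133, 142, 138, 137, 183, 178, 139, 137, 140, 141]
240 [89, 89, 87, 88, 84, 81, 90, 150, 167, 167, 167, 166, 166, 167, 152, 99, 94, 124, 122, 120, 142, 132, 139, 158, 151, 143, 168, 143, 139, 140]
245 [87, 88, 87, 88, 86, 82, 79, 100, 158, 167, 166, 166, 166, 166, 167, 155, 127, 122, 140, 186, 196, 151, 143, 162, 189, 204, 199, 151, 139, 141]
250 [87, 87, 87, 87, 86, 84, 80, 78, 121, 165, 167, 166, 166, 167, 166, 165, 182, 203, 213, 212, 206, 176, 142, 189, 210, 209, 208, 172, 136, 138]
```

Run:
```python
from h import *
from plant import vision
F=[];M=[];S=[]
for i in range(8):
    c=vision.capture('side' if i%2 else 'top');np.save(f"pics/{'side' if i%2 else 'top'}7.npy",c,allow_pickle=True)
    o=get_obs();F.append(o['contact_force']);M.append(o['moment']);S.append(c)
F=np.mean(F,0);M=np.mean(M,0);print(F,M,o['grip_width'],o['tool_pos'],o['tcp_rot'],o['joint_positions'],o['time'])
F2=F-[0,0,-1.86]; print("line point nearest",np.cross(F2,M)/(F2@F2)*1000)
s=load("side7");r=plate_side(s,range(192,222,2),range(190,216,2),range(224,240,2));print(r["FL"],r["NL"],hslope(s,(250,300),(275,310)))
t0=load("top3")["pixels"].astype(int);t=load("top7")["pixels"].astype(int)
# blocks: bright low-sat pixels in top, centroid of each, then vs start
for k in("top0","top3","top5","top7"):
    h=cv2.cvtColor(load(k)["pixels"],cv2.COLOR_RGB2HSV); 
    for (a,b) in ((158,182),(217,242)):
        m=np.zeros(h.shape[:2],bool); m[172:212,a:b]=(h[172:212,a:b,1]<70)&(h[172:212,a:b,2]>125)
        for q in comps(m,(0,0),60): print(k,np.round(np.array(q[:2]+q[2]+q[3]+(q[4],q[5])),1))
```

```text
[-5.77751407  3.62840411  4.59923755] [0.34249815 0.79287846 0.00558811] 17.50629297948259 [475.57639191 286.08873943  39.6561254 ] [-3.14077944e+00 -1.92281412e-03 -1.88229432e-01] [ 4.03700246e-01  6.08170967e-01  1.66450491e+00 -5.22104879e-04
  8.66867428e-01  2.16306273e+00] 11.775
line point nearest [-57.79203704  25.429311   -65.97715606]
[180.72293682 262.05010185] [217.15488939 284.75046909] [ 17.5 291.1 269.9 338. ]
top0 [170.5 184.6 170.4 184.7  18.2  19.6  11.3 313.5]
top0 [228.9 196.7 228.9 197.2  18.1  20.9  10.3 318. ]
top3 [170.1 183.9 170.4 184.8  17.6  19.9   9.5 276. ]
top3 [228.9 196.8 228.9 197.1  18.2  20.9   9.5 320.5]
top5 [168.9 184.3 169.7 184.9  16.4  20.2   9.5 238.5]
top5 [229.1 196.7 229.2 196.5  17.9  20.1   9.5 314.5]
top7 [168.6 184.1 169.8 184.7  16.7  20.1   8.1 236.5]
top7 [229.1 196.6 228.7 198.   18.6  23.   13.2 320.5]
```

Run:
```python
from h import *
c=load("top0");g=cv2.cvtColor(c["pixels"],cv2.COLOR_RGB2HSV)
th=np.radians(-10.7);pc=np.array([588.3,265.8])
ux=np.array([np.cos(th),np.sin(th)]);uy=np.array([-ux[1],ux[0]])
def val(a,b,z=25.4):
    p=pc+ux*a+uy*b;u,v=proj(c,[*p,z]); return cv2.remap(c["pixels"].mean(2).astype(np.float32),np.float32([[u]]),np.float32([[v]]),cv2.INTER_LINEAR)[0,0]
for a in (-30,-15,0,15,30): 
    print("x'",a,"R",[int(val(a,-b)) for b in range(54,124,3)],"L",[int(val(a,b)) for b in range(54,124,3)])
for b in (-70,-85,70,85): print("y'",b,[int(val(a,b)) for a in range(-54,57,3)])
```

```text
x' -30 R [81, 94, 116, 137, 146, 149, 153, 155, 161, 163, 165, 163, 159, 158, 159, 159, 160, 157, 152, 147, 146, 143, 144, 146] L [74, 80, 98, 124, 144, 154, 156, 157, 160, 166, 172, 174, 174, 174, 172, 171, 169, 168, 170, 171, 173, 172, 171, 171]
x' -15 R [83, 104, 136, 154, 143, 135, 147, 165, 175, 177, 175, 172, 160, 139, 133, 147, 163, 163, 145, 136, 139, 143, 146, 149] L [75, 78, 99, 130, 157, 164, 162, 164, 171, 175, 177, 176, 175, 173, 168, 163, 167, 171, 173, 170, 174, 177, 176, 174]
x' 0 R [82, 103, 136, 164, 177, 181, 181, 179, 177, 176, 178, 176, 176, 178, 176, 175, 175, 161, 143, 134, 140, 148, 150, 148] L [75, 80, 99, 130, 158, 172, 175, 176, 177, 178, 178, 177, 177, 176, 177, 175, 174, 176, 169, 159, 165, 173, 178, 178]
x' 15 R [81, 104, 136, 154, 146, 132, 141, 163, 174, 177, 176, 172, 159, 137, 132, 148, 163, 161, 144, 139, 147, 150, 150, 147] L [76, 78, 97, 130, 154, 155, 151, 158, 169, 176, 177, 177, 174, 165, 155, 152, 162, 170, 164, 146, 138, 155, 171, 176]
x' 30 R [78, 83, 96, 108, 115, 114, 110, 106, 105, 103, 101, 100, 101, 105, 106, 107, 114, 125, 138, 145, 14
[... 205 characters left out ...]
 151, 137, 144, 165, 177, 180, 181, 180, 175, 158, 136, 129, 146, 159, 149, 123, 113, 110, 111, 113, 118, 133, 151, 162, 168]
y' -85 [163, 165, 164, 166, 166, 166, 167, 167, 164, 162, 167, 175, 179, 174, 178, 176, 178, 177, 178, 176, 175, 175, 175, 175, 174, 166, 150, 121, 100, 96, 98, 103, 116, 134, 148, 156, 157]
y' 70 [156, 157, 157, 157, 155, 154, 154, 155, 155, 152, 154, 160, 167, 164, 149, 138, 147, 162, 174, 177, 176, 173, 166, 152, 139, 142, 154, 158, 145, 124, 113, 110, 110, 114, 118, 127, 130]
y' 85 [171, 170, 170, 172, 169, 172, 171, 171, 173, 172, 168, 169, 171, 178, 178, 178, 179, 179, 178, 177, 177, 179, 178, 177, 177, 178, 175, 167, 150, 127, 113, 111, 111, 115, 125, 143, 157]
```

Run:
```python
from h import *
s=load("side3");s0=load("side0");g=s0["pixels"].mean(2)
th=np.radians(-10.7);pc=np.array([588.3,265.8]);Rz=R.from_euler('z',th)
P=lambda a,b,z:np.array(proj(s0,np.r_[pc,0]+Rz.apply([a,b,z])))
for z in (0,12,20):
    print("z",z,[(b,int(cv2.remap(g.astype(np.float32),*[np.float32([[t]]) for t in P(-23,b,z)],cv2.INTER_LINEAR)[0,0])) for b in range(114,24,-4)])
for y in (58,33): print(y,[np.round(P(-23,y,z),1) for z in (0,12,25.4)])
print("plate near edge bottom",[np.round(P(-42.5,y,25.4),1) for y in (60,40,20,0,-60)])
# right block: seen under plate from side? far bench through way
for z in (2,10): print([(b,int(cv2.remap(g.astype(np.float32),*[np.float32([[t]]) for t in P(-42,b,z)],cv2.INTER_LINEAR)[0,0])) for b in range(80,-90,-8)])
```

```text
z 0 [(114, 220), (110, 219), (106, 221), (102, 222), (98, 223), (94, 222), (90, 218), (86, 211), (82, 207), (78, 207), (74, 208), (70, 203), (66, 200), (62, 195), (58, 189), (54, 180), (50, 173), (46, 173), (42, 178), (38, 186), (34, 186), (30, 184), (26, 185)]
z 12 [(114, 183), (110, 188), (106, 188), (102, 188), (98, 188), (94, 189), (90, 190), (86, 190), (82, 189), (78, 174), (74, 144), (70, 127), (66, 124), (62, 124), (58, 124), (54, 124), (50, 123), (46, 114), (42, 97), (38, 92), (34, 99), (30, 100), (26, 99)]
z 20 [(114, 180), (110, 189), (106, 190), (102, 190), (98, 191), (94, 190), (90, 190), (86, 190), (82, 189), (78, 187), (74, 177), (70, 141), (66, 125), (62, 124), (58, 121), (54, 105), (50, 91), (46, 93), (42, 108), (38, 121), (34, 121), (30, 120), (26, 121)]
58 [array([213.6, 294.7]), array([213.3, 289. ]), array([213. , 282.6])]
33 [array([221.8, 288.2]), array([221.6, 282.7]), array([221.4, 276.4])]
plate near edge bottom [array([221.2, 286.2]), array([227.8, 281.1]), array([234.2, 276.1]), array([240.3, 271.4]), array([257.3, 258.3])]
[(80, 209), (72, 207), (64, 201), (56, 190), (48, 182), (40, 186), (32, 190), (24, 191), (16, 188), (8, 187), (0, 187), (-8, 190), (-16, 195), (-24, 196), (-32, 195), (-40, 197), (-48, 200), (-56, 197), (-64, 204), (-72, 215), (-80, 217), (-88, 210)]
[(80, 206), (72, 200), (64, 183), (56, 184), (48, 188), (40, 188), (32, 188), (24, 189), (16, 189), (8, 194), (0, 192), (-8, 193), (-16, 195), (-24, 194), (-32, 197), (-40, 200), (-48, 203), (-56, 211), (-64, 219), (-72, 214), (-80, 211), (-88, 208)]
```

Run:
```python
from h import *
s=load("side5");th=np.radians(-10.7);pc=np.array([588.3,265.8,0]);Rz=R.from_euler('z',th)
for n,p,z in (("near-out top m5",(192.6,296.6),25.4),("near-out bot",(192.6,308.6),0),("far-out top m3",(171.2,287),25.4),("near-out top m3",(192.1,295),25.4),("near-in top? m5",(219.6,284),25.4),("near-in bot m5",(219.6,293),0)):
    print(n,np.round(Rz.inv().apply(onz(s,*p,z)-pc),1))
```

```text
near-out top m5 [-20.6 111.1  25.4]
near-out bot [-18.3 110.6  -0. ]
far-out top m3 [ 31.  107.1  25.4]
near-out top m3 [-16.8 107.8  25.4]
near-in top? m5 [-35.8  55.6  25.4]
near-in bot m5 [-29.  48.   0.]
```

Run:
```python
from h import *
for k in ("side0","side6"):
    g=load(k)["pixels"].mean(2)
    print(k); [print(u,[int(x) for x in g[278:304,u]]) for u in range(208,232,2)]
s=load("side0");th=np.radians(-10.7);pc=np.array([588.3,265.8,0]);Rz=R.from_euler('z',th)
print([(b,np.round(proj(s,pc+Rz.apply([-20,b,0])),1)) for b in (90,60,45,33)])
```

```text
side0
208 [105, 93, 90, 101, 133, 177, 218, 224, 207, 183, 173, 171, 167, 156, 145, 140, 134, 136, 152, 181, 201, 208, 209, 209, 211, 213]
210 [111, 100, 91, 92, 111, 143, 161, 155, 137, 127, 125, 125, 126, 125, 125, 123, 129, 149, 178, 197, 206, 208, 208, 208, 210, 212]
212 [118, 109, 95, 90, 91, 100, 114, 122, 124, 124, 124, 125, 125, 124, 125, 131, 154, 183, 199, 204, 205, 206, 207, 208, 209, 210]
214 [120, 116, 104, 93, 91, 93, 105, 117, 122, 123, 124, 123, 123, 124, 137, 160, 185, 195, 200, 203, 204, 207, 208, 209, 209, 209]
216 [122, 119, 112, 100, 91, 90, 97, 109, 119, 123, 122, 122, 128, 143, 162, 177, 185, 191, 198, 202, 205, 206, 208, 209, 209, 209]
218 [120, 123, 120, 108, 96, 90, 91, 100, 113, 121, 126, 137, 153, 171, 180, 181, 183, 188, 194, 200, 202, 204, 206, 208, 208, 209]
220 [121, 121, 122, 117, 106, 95, 92, 96, 114, 141, 165, 183, 188, 188, 184, 181, 180, 184, 191, 196, 200, 202, 205, 207, 207, 208]
222 [121, 120, 117, 110, 103, 98, 102, 119, 146, 171, 186, 189, 191, 188, 185, 182, 182, 184, 188, 195, 198, 201, 202, 204, 206, 206]
224 [120, 114, 106, 99, 99, 106, 1
[... 1509 characters left out ...]
134, 137, 142, 144, 146, 148, 150, 152, 162]
224 [90, 108, 124, 133, 136, 135, 137, 136, 137, 137, 137, 138, 138, 138, 135, 134, 132, 134, 137, 141, 143, 145, 150, 160, 174, 194]
226 [118, 134, 138, 138, 136, 136, 137, 137, 137, 137, 138, 137, 139, 136, 135, 134, 133, 134, 135, 138, 140, 141, 147, 167, 195, 211]
228 [142, 139, 136, 136, 138, 138, 139, 139, 137, 137, 137, 138, 138, 138, 135, 137, 137, 135, 135, 137, 139, 141, 143, 162, 195, 212]
230 [150, 146, 140, 139, 140, 140, 139, 137, 137, 136, 137, 139, 139, 136, 136, 138, 137, 137, 137, 137, 139, 141, 144, 162, 194, 212]
[(90, array([201. , 302.9])), (60, array([211.6, 294.7])), (45, array([216.6, 290.8])), (33, array([220.5, 287.8]))]
```

The evidence fits together. The blocks' 76 mm lies along the plate's y, so the way under the plate is only about 63 mm. The blade's right edge is now on top of the right block, which turned the lifter about 12 degrees nose-up with the plate on it. Nose-up suits the sloping table, so I'll raise gently and check whether it holds.

```bash
python3 -m pendant '{"dp":[[0,0,-0.003],[0,0,-0.007],[0,0,-0.011],[0,0,-0.015],[0,0,-0.019],[0,0,-0.022],[0,0,-0.024],[0,0,-0.024]],"rotation":[[0,0,0],[0,0,0],[0,0,0],[0,0,0],[0,0,0],[0,0,0],[0,0,0],[0,0,0]]}'
cat >> h.py <<'E'
def look(tag):
    from plant import vision
    F=[];M=[]
    for i in range(4):
        c=vision.capture('side' if i%2 else 'top');np.save(f"pics/{'side' if i%2 else 'top'}{tag}.npy",c,allow_pickle=True);o=get_obs();F.append(o['contact_force']);M.append(o['moment'])
    y=o['tcp_rot'][2];Q=R.from_euler('z',-y);print("F' M'",np.round(Q.apply(np.mean(F,0)),2),np.round(Q.apply(np.mean(M,0)),3),"t",o['time'],o['tool_pos'])
    return load('side'+tag),load('top'+tag)
E
python3 - <<'E'
from h import *
s,t=look('8'); g=s["pixels"].mean(2)
try:
    r=plate_side(s,range(192,222,2),range(190,216,2),range(224,240,2),r0=225);print(r["FL"],r["NL"],r["F"],r["L"],r["N"])
except Exception as e: print(e)
print(hslope(s,(225,285),(275,312)),pred(s))
for u in (185,195,205,215,225,235): print(u,[int(x) for x in g[222:300:2,u]])
E
```

```text
time: 12.78
tool_pos: [476.6, 285.8, 64.1]
tcp_rot: [-3.14, -0.004, -0.188]
contact_force: [0.5, -0.1, -3.5]
grip_width: 17.8
finger_force: 30.0
F' M' [-0.31  0.05 -3.73] [0.019 0.358 0.031] t 12.975 [476.38791739 285.71872952  63.82747061]
[186.94287344 265.74351983] [219.6553817 280.2436698] (array([ -1.30974407, 510.59083989]), np.float64(1.6381194892487332), 6) (array([  0.44326011, 182.87920137]), np.float64(0.2615119411205488), 13) (array([ -0.77168117, 449.74759121]), np.float64(0.15405118853220964), 6)
[  7.1 291.7 254.8 356.5] (np.float64(0.7716013207027422), array([278.62147375, 253.4036228 ]), array([303.42300548, 253.73764481]))
185 [215, 215, 215, 214, 215, 216, 215, 215, 214, 213, 187, 196, 214, 205, 209, 211, 217, 223, 227, 208, 120, 98, 188, 187, 161, 165, 166, 164, 167, 177, 183, 183, 182, 182, 184, 184, 172, 151, 151]
195 [213, 213, 212, 213, 214, 214, 190, 196, 212, 209, 207, 207, 212, 216, 221, 228, 215, 141, 125, 111, 102, 102, 92, 88, 133, 171, 179, 181, 181, 182, 184, 185, 183, 184, 184, 185, 171, 132, 127]
205 [213, 212, 191, 182, 157, 142, 160, 211, 215, 215, 215, 218, 223, 205, 133, 127, 128, 127, 115, 102, 101, 101, 101, 100, 93, 85, 134, 180, 181, 182, 184, 183, 182, 146, 126, 126, 127, 126, 126]
215 [241, 245, 245, 174, 156, 160, 151, 188, 212, 207, 181, 130, 119, 115, 124, 110, 100, 99, 100, 100, 99, 99, 99, 98, 98, 98, 92, 83, 115, 154, 128, 124, 124, 125, 125, 127, 136, 144, 149]
225 [232, 228, 235, 194, 166, 172, 172, 187, 178, 124, 121, 102, 99, 99, 99, 99, 98, 99, 99, 98, 97, 97, 97, 97, 98, 95, 87, 113, 138, 138, 135, 138, 136, 136, 138, 135, 132, 136, 140]
235 [95, 88, 82, 84, 137, 166, 166, 163, 158, 165, 166, 164, 130, 95, 96, 97, 97, 97, 96, 95, 97, 92, 80, 104, 155, 161, 142, 133, 185, 204, 200, 190, 143, 141, 141, 139, 137, 134, 134]
```

The force reads -3.7 N and the moment 0.36 N m, which is exactly lifter plus plate. The plate is now fully on the lifter and the pinch holds at about 5 degrees nose-up. I'll raise further and check for creep.

```bash
python3 -m pendant '{"dp":[[0,0,-0.004],[0,0,-0.012],[0,0,-0.022],[0,0,-0.034],[0,0,-0.046],[0,0,-0.055],[0,0,-0.06],[0,0,-0.06]],"rotation":[[0,0,0],[0,0,0],[0,0,0],[0,0,0],[0,0,0],[0,0,0],[0,0,0],[0,0,0]]}'
python3 - <<'E'
from h import *
s,t=look('9'); g=s["pixels"].mean(2)
print(hslope(s,(195,260),(272,312)),pred(s))
for u in (185,195,205,215,225,235): print(u,[int(x) for x in g[200:280:2,u]])
for k in("top8","top9"): print([int(x) for x in load(k)["pixels"].mean(2)[162:220,205]]); print([int(x) for x in load(k)["pixels"].mean(2)[182,165:230]])
E
```

```text
time: 13.98
tool_pos: [476.4, 285.8, 124.3]
tcp_rot: [-3.14, -0.004, -0.188]
contact_force: [0.2, 0.3, -3.3]
grip_width: 17.5
finger_force: 30.0
F' M' [ 0.08  0.04 -3.37] [0.007 0.38  0.001] t 14.175 [475.9795358  285.61143512 123.46886967]
[  4.8 292.6 223.1 357. ] (np.float64(-1.8362800888441475), array([279.47172763, 222.27986415]), array([305.08784393, 221.45860862]))
185 [209, 211, 210, 211, 211, 210, 209, 210, 210, 211, 211, 211, 211, 211, 212, 212, 157, 96, 92, 175, 212, 185, 193, 212, 203, 206, 208, 214, 221, 225, 214, 168, 157, 157, 157, 160, 163, 165, 163, 166]
195 [212, 212, 211, 212, 212, 212, 212, 212, 212, 212, 210, 210, 211, 185, 131, 124, 106, 104, 102, 92, 97, 172, 206, 211, 216, 219, 226, 230, 229, 229, 228, 220, 194, 163, 159, 157, 170, 177, 180, 179]
205 [213, 213, 214, 213, 213, 213, 213, 213, 212, 212, 201, 147, 135, 126, 116, 103, 103, 104, 103, 103, 103, 92, 101, 193, 222, 222, 224, 229, 231, 231, 230, 228, 221, 215, 173, 178, 189, 182, 181, 180]
215 [213, 213, 212, 212, 212, 211, 212, 212, 167, 112, 106, 111, 103, 101, 102, 103, 103, 103, 103, 103, 102, 103, 
[... 872 characters left out ...]
4, 77, 74, 76, 78, 75, 76, 75, 78, 73, 76, 76, 76, 72, 72, 75, 75, 73, 72, 76, 82, 81, 83, 80, 80, 81, 80, 83, 83, 82, 80, 90, 100, 111, 119, 119, 121, 118, 120]
[108, 110, 109, 108, 109, 111, 108, 110, 112, 111, 109, 106, 102, 95, 85, 81, 80, 78, 71, 63, 58, 63, 54, 59, 59, 56, 60, 57, 58, 59, 59, 59, 57, 58, 58, 59, 60, 57, 61, 59, 58, 58, 62, 63, 83, 107, 123, 129, 137, 144, 145, 144, 143, 142, 141, 142, 140, 140]
[122, 123, 118, 119, 122, 121, 122, 122, 120, 109, 89, 65, 60, 56, 55, 57, 54, 59, 57, 55, 58, 56, 62, 65, 65, 63, 68, 68, 72, 71, 69, 73, 72, 73, 70, 69, 67, 64, 61, 60, 58, 61, 60, 60, 64, 67, 71, 75, 77, 76, 79, 75, 83, 81, 86, 92, 108, 113, 115, 120, 117, 119, 118, 118, 118]
```

```bash
cat >> h.py <<'E'
def onplane(c,u,v,p0,n):
    o,d=ray(c,u,v); return o+d*((np.asarray(p0)-o)@n)/(d@n)
E
python3 - <<'E'
from h import *
th=-.188;pc=np.array([588.3,265.8,0]);Rz=R.from_euler('z',th);n=Rz.apply([0,1,0])
def run(k,fu,lu,nu,r0,r1):
    s=load(k);r=plate_side(s,fu,lu,nu,r0=r0,r1=r1)
    out=[Rz.inv().apply(onplane(s,*r[q],pc+60*n,n)-pc) for q in("FL","NL")]
    d=out[0]-out[1]; print(k,np.round(r["FL"],1),np.round(r["NL"],1),[np.round(x,1) for x in out],"len",np.hypot(d[0],d[2]),"tilt",np.degrees(np.arctan2(d[2],d[0])),[round(float(r[q][1]),2) for q in "FLN"])
run("side0",range(192,222,2),range(190,216,2),range(224,240,2),236,300)
run("side9",range(188,222,2),range(186,214,2),range(222,236,2),200,262)
run("side8",range(190,206,2),range(190,214,2),range(224,236,2),242,290)
E
```

```text
side0 [183.9 272.3] [219.7 286.4] [array([42.9, 60. , 27.7]), array([-39.4,  60. ,  23.9])] len 82.33119328832298 tilt 2.663488929590553 [0.15, 0.38, 0.13]
side9 [179.8 234.6] [217.8 249.3] [array([ 45.9,  60. , 104.5]), array([-38.4,  60. ,  97.7])] len 84.56873956687372 tilt 4.619071380942731 [0.07, 0.08, 0.12]
side8 [182.  263.5] [220.  280.5] [array([46. , 60. , 45.5]), array([-40.5,  60. ,  36.4])] len 86.9445466379506 tilt 6.012083739062439 [0.1, 0.26, 0.0]
```

Run:
```python
from h import *
th=-.188;pc=np.array([588.3,265.8,0]);Rz=R.from_euler('z',th)
t=load("top9");g=cv2.GaussianBlur(t["pixels"].mean(2).astype(np.float32),(0,0),.6)
def edge(p0,p1):
    x=np.linspace(p0[0],p1[0],200).astype(np.float32);y=np.linspace(p0[1],p1[1],200).astype(np.float32)
    v=cv2.remap(g,x[None],y[None],cv2.INTER_LINEAR)[0]; i=np.abs(np.gradient(v)).argmax(); return x[i],y[i]
for z in (100,108):
  print("z",z)
  for name,a,b in (("left",[(166,v) for v in range(176,196,3)],[(184,v) for v in range(176,196,3)]),("right",[(214,v) for v in range(182,200,3)],[(232,v) for v in range(182,200,3)]),("far",[(u,165) for u in range(184,216,4)],[(u,182) for u in range(184,216,4)])):
    print(name,[np.round(Rz.inv().apply(onz(t,*edge(p,q),z)-pc)[:2],1).tolist() for p,q in zip(a,b)])
```

```text
z 100
left [[27.5, 62.6], [19.4, 60.8], [11.6, 58.1], [2.9, 59.7], [-5.8, 61.9], [-13.9, 60.4], [-22.5, 61.5]]
right [[32.8, -61.6], [23.8, -57.8], [15.6, -59.2], [7.6, -61.2], [-1.0, -59.5], [-9.0, -61.7]]
far [[47.6, 41.7], [46.8, 30.4], [46.2, 19.1], [44.8, 7.8], [46.7, -3.0], [45.9, -14.3], [45.3, -25.5], [44.6, -36.8]]
z 108
left [[27.0, 60.8], [19.0, 59.1], [11.1, 56.3], [2.5, 58.0], [-6.2, 60.1], [-14.2, 58.6], [-22.7, 59.8]]
right [[32.3, -62.7], [23.2, -58.8], [15.2, -60.3], [7.2, -62.3], [-1.4, -60.6], [-9.3, -62.8]]
far [[47.0, 40.0], [46.1, 28.8], [45.5, 17.6], [44.2, 6.3], [46.1, -4.4], [45.3, -15.6], [44.6, -26.8], [44.0, -38.0]]
```

The lift is confirmed: the plate is centred within about 1 mm on the blade, its straight edge is about 2 mm ahead of the heel, and the in-hand nose-up is about 0.09 rad. Next I'll retract and rise a little before the swing.

```bash
python3 -m pendant '{"dp":[[-0.003,0,-0.003],[-0.009,0,-0.009],[-0.018,0,-0.018],[-0.029,0,-0.028],[-0.041,0,-0.036],[-0.052,0,-0.042],[-0.06,0,-0.045],[-0.064,0,-0.046]],"rotation":[[0,0,0],[0,0,0],[0,0,0],[0,0,0],[0,0,0],[0,0,0],[0,0,0],[0,0,0]]}'
cat >> h.py <<'E'
TO=np.array([524.,-257.7,58.6]);TY=.03
def tbl(x,y,z): return TO+lpose(TY,np.radians(25)).apply([x,y,z])
def toolL(lorig,yaw,tilt,d):
    L=lpose(yaw,tilt);Rt=lpose(yaw,tilt-d)*R.from_euler('x',np.pi)
    return np.asarray(lorig)+L.apply(GRIP)+Rt.apply([0,0,19]),Rt
E
python3 -c "
from h import *
print(get_obs()['tool_pos']); p,Rt=toolL((500,-258,145),.03,.09,.09); print(p); rel(p,Rt)"
```

```text
time: 15.18
tool_pos: [412.7, 297.9, 169.9]
tcp_rot: [-3.14, -0.004, -0.188]
contact_force: [-0.8, 0.4, -3.1]
grip_width: 17.7
finger_force: 30.0
[412.69098825 297.8550409  169.91016375]
[ 387.27489431 -261.38276806  174.0583752 ]
dp [ 0.0795  0.5541 -0.0045] rot [-0.001 -0.004 -0.218]
```

```bash
python3 -m pendant '{"dp":[[0.001,0.004,0],[0.002,0.012,0],[0.003,0.024,0],[0.006,0.04,-0.001],[0.009,0.06,-0.001],[0.012,0.084,-0.001],[0.016,0.111,-0.001],[0.02,0.14,-0.001]],"rotation":[[0,0,-0.002],[0,0,-0.005],[0,0,-0.01],[0,0,-0.016],[0,0,-0.024],[0,0,-0.033],[0,0,-0.044],[0,0,-0.055]]}'
python3 -c "
from h import *
p,Rt=toolL((500,-258,145),.03,.09,.09); rel(p,Rt)"
```

```text
time: 16.18
tool_pos: [406.5, 154.7, 170.8]
tcp_rot: [-3.141, -0.004, -0.133]
contact_force: [0.1, 0.2, -2.7]
grip_width: 17.6
finger_force: 30.0
dp [ 0.0361  0.415  -0.0034] rot [-0.    -0.004 -0.163]
```

```bash
python3 -m pendant '{"dp":[[0.003,0.03,0],[0.005,0.06,0],[0.008,0.09,-0.001],[0.01,0.12,-0.001],[0.013,0.15,-0.001],[0.016,0.18,-0.002],[0.018,0.21,-0.002],[0.021,0.239,-0.002]],"rotation":[[0,0,-0.012],[0,0,-0.024],[0,0,-0.036],[0,0,-0.048],[0,0,-0.06],[0,0,-0.072],[0,0,-0.083],[0,0,-0.094]]}'
python3 -c "
from h import *
p,Rt=toolL((500,-258,145),.03,.09,.09); rel(p,Rt)"
```

```text
time: 17.18
tool_pos: [395.0, -85.0, 172.8]
tcp_rot: [3.141, -0.004, -0.039]
contact_force: [0.6, -0.5, -4.0]
grip_width: 17.7
finger_force: 30.0
dp [-0.0007  0.1765 -0.0013] rot [ 0.    -0.004 -0.069]
```

```bash
python3 -m pendant '{"dp":[[0,0.03,0],[0,0.059,0],[0,0.087,0],[0,0.113,-0.001],[0,0.136,-0.001],[0,0.155,-0.001],[0,0.169,-0.001],[-0.001,0.1765,-0.001]],"rotation":[[0,0,-0.012],[0,0,-0.023],[0,0,-0.034],[0,0,-0.044],[0,0,-0.053],[0,0,-0.061],[0,0,-0.066],[0,0,-0.069]]}'
python3 -m pendant '{"dp":[[0,0,0],[0,0,0]],"rotation":[[0,0,0],[0,0,0]]}'
python3 - <<'E'
from h import *
s,t=look('10')
p,Rt=toolL((500,-258,145),.03,.09,.09); rel(p,Rt)
q,L=lif(); L=L*R.from_euler('y',-.09); o=get_obs(); gp=o['tool_pos']+[0,0,19]; org=gp-L.apply(GRIP); print("org",org)
for n,P in dict(FL=(45,60,3),NL=(-40,60,3),NR=(-40,-60,3),FR=(45,-60,3)).items(): print(n,np.round(proj(s,org+L.apply(P)),1),np.round(proj(t,org+L.apply(np.add(P,(0,0,10)))),1))
print("handle",[np.round(proj(s,org+L.apply(P)),1) for P in ((-118,0,60.7),(-166,0,73.5))])
h=cv2.cvtColor(s["pixels"],cv2.COLOR_RGB2HSV);m=(h[...,1]>120)&(h[...,0]<20)&(h[...,2]>60);m[220:]=0;m[:90]=0;m[:,:300]=0;m[:,420:]=0
[print(np.round(np.array(k[:2]+k[3]+k[4:]),1)) for k in comps(m,(0,0),15)]
g=s["pixels"].mean(2)
d=((g<125)&(g>60)&(h[...,1]<90)); d[:100]=0;d[200:]=0;d[:,:240]=0;d[:,345:]=0
[print("dark",np.round(np.array(k[:2]+k[2]+k[3]+k[4:]),1)) for k in comps(d,(0,0),100)]
E
```

```text
time: 18.18
tool_pos: [387.3, -260.4, 173.5]
tcp_rot: [-3.142, -0.004, 0.029]
contact_force: [0.1, 0.2, -3.2]
grip_width: 17.7
finger_force: 30.0
time: 18.42
tool_pos: [387.7, -259.0, 173.4]
tcp_rot: [-3.141, -0.004, 0.03]
contact_force: [-0.0, 0.1, -4.3]
grip_width: 17.9
finger_force: 30.0
F' M' [-0.16 -0.26 -3.33] [0.011 0.371 0.047] t 18.625 [ 387.90219973 -259.14494618  173.48472812]
dp [-0.0007  0.0022 -0.0006] rot [-0.    -0.004  0.   ]
org [ 500.81668954 -255.69523699  144.87782213]
FL [309.3 149.5] [367.7 203.2]
NL [339.7 155.3] [368.8 235.5]
NR [346.5 145.4] [414.2 233.5]
FR [318.5 140.3] [413.2 201.3]
handle [array([374.9, 134.9]), array([393.7, 133.3])]
[362.5 135.1   7.    5.   90.   28.5]
[385.2 133.3   8.7  17.5  85.9 122.5]
dark [303.3 167.9 303.8 168.6  26.7  10.4  29.1 122.5]
dark [ 301.5  132.3  292.   140.5   81.   104.    90.  5421.5]
```

The handle slope and mask match the 0.09 rad in-hand estimate, so nothing has slipped. I'll refine the table position from its edges and compute the hover pose at the table angle.

Run:
```python
from h import *
import h
c=load("top0");g=cv2.GaussianBlur(c["pixels"].mean(2).astype(np.float32),(0,0),.6)
def cross(p0,p1):
    x=np.linspace(p0[0],p1[0],200).astype(np.float32);y=np.linspace(p0[1],p1[1],200).astype(np.float32)
    v=cv2.remap(g,x[None],y[None],cv2.INTER_LINEAR)[0]; i=np.abs(np.gradient(v)).argmax(); return x[i],y[i]
print("near",[np.round(onz(c,*cross((u,211),(u,224)),52.7)[:2],1).tolist() for u in range(364,410,5)])
print("right",[np.round(onz(c,*cross((405,v),(420,v)),z)[:2],1).tolist() for v,z in ((214,55),(210,60),(206,65),(202,70),(190,85),(180,97),(172,107))])
print("left",[np.round(onz(c,*cross((352,v),(366,v)),z)[:2],1).tolist() for v,z in ((216,53),(214,55),(211,58),(208,61),(205,65))])
s=load("side0");gs=s["pixels"].mean(2)
for u in (366,367,368,369,370): print(u,[int(x) for x in g[206:222,u]])
for u in (398,399,400,401,402): print(u,[int(x) for x in g[206:222,u]])
for x in (48,): rel(*toolL(tbl(x,-1.5,45),TY,np.radians(25),.09))
```

```text
near [[504.6, -201.1], [522.8, -215.6], [506.3, -229.5], [504.1, -243.6], [508.2, -257.9], [510.0, -272.1], [507.8, -286.3], [523.9, -300.8], [509.5, -314.7], [511.1, -329.0]]
right [[515.8, -334.9], [527.0, -333.5], [538.0, -333.2], [549.1, -324.0], [581.7, -322.0], [608.5, -318.3], [629.4, -332.7]]
left [[512.1, -187.3], [517.7, -185.7], [526.1, -184.5], [534.5, -184.4], [542.7, -186.1]]
366 [164, 176, 180, 181, 181, 180, 178, 171, 162, 158, 164, 169, 166, 156, 147, 143]
367 [154, 172, 181, 183, 184, 181, 174, 159, 141, 136, 146, 157, 158, 153, 145, 141]
368 [142, 166, 178, 183, 184, 180, 171, 148, 124, 119, 133, 148, 153, 149, 143, 140]
369 [133, 160, 176, 182, 183, 181, 170, 146, 123, 120, 135, 149, 152, 148, 143, 140]
370 [133, 159, 175, 180, 182, 181, 172, 155, 138, 136, 148, 155, 154, 149, 144, 143]
398 [180, 180, 180, 179, 177, 172, 165, 159, 164, 169, 163, 150, 138, 133, 129, 124]
399 [179, 180, 180, 179, 174, 164, 147, 138, 145, 156, 156, 146, 136, 132, 127, 120]
400 [177, 180, 179, 179, 173, 157, 134, 122, 131, 147, 153, 145, 135, 129, 125, 116]
401 [175, 180, 180, 181, 175, 158, 135, 126, 135, 149, 153, 144, 133, 126, 121, 111]
402 [176, 182, 182, 182, 179, 167, 150, 143, 149, 154, 151, 141, 131, 125, 120, 111]
dp [0.0444 0.0042 0.0649] rot [-0.     0.342  0.   ]
```

```bash
python3 -m pendant '{"dp":[[0.002,0,0.003],[0.007,0.001,0.01],[0.014,0.002,0.019],[0.022,0.003,0.03],[0.03,0.003,0.042],[0.037,0.004,0.053],[0.042,0.004,0.061],[0.044,0.004,0.065]],"rotation":[[0,0.02,0],[0,0.06,0],[0,0.11,0],[0,0.165,0],[0,0.22,0],[0,0.275,0],[0,0.32,0],[0,0.342,0]]}'
python3 -m pendant '{"dp":[[0,0,0],[0,0,0]],"rotation":[[0,0,0],[0,0,0]]}'
cat >> h.py <<'E'
def lif2(d):
    o=get_obs();Rt=R.from_euler('xyz',o['tcp_rot']);L=Rt*R.from_euler('x',-np.pi)*R.from_euler('y',-d)
    return o['tool_pos']-Rt.apply([0,0,19])-L.apply(GRIP),L
def intable(p): return lpose(TY,np.radians(25)).inv().apply(np.asarray(p)-TO)
E
python3 - <<'E'
from h import *
s,t=look('11'); g=s["pixels"].mean(2)
org,L=lif2(.09); print("in table",intable(org),np.degrees(np.arcsin(L.apply([1,0,0])[2])))
a,b=[np.array(proj(s,org+L.apply(P))) for P in ((-118,0,60.7),(-166,0,73.5))]; print("pred handle",(a+b)/2,np.degrees(np.arctan2(*(b-a)[::-1])))
h=cv2.cvtColor(s["pixels"],cv2.COLOR_RGB2HSV);m=(h[...,1]>120)&(h[...,0]<20)&(h[...,2]>60);m[200:]=0;m[:90]=0;m[:,:340]=0;m[:,430:]=0
[print(np.round(np.array(k[:2]+k[3]+k[4:]),1)) for k in comps(m,(0,0),25)]
for n,P in dict(FL=(47,60,3),NL=(-38,60,3),FLt=(47-12,60,13),NLt=(-38,60,13)).items(): print(n,np.round(proj(s,org+L.apply(P)),1),np.round(proj(t,org+L.apply(P)),1))
for u in range(294,340,4): print(u,[int(x) for x in g[110:190:2,u]])
E
```

```text
time: 19.62
tool_pos: [431.8, -262.1, 108.0]
tcp_rot: [-3.141, -0.346, 0.029]
contact_force: [0.1, 0.5, -4.0]
grip_width: 17.4
finger_force: 30.0
time: 19.88
tool_pos: [432.2, -262.4, 108.8]
tcp_rot: [3.141, -0.346, 0.03]
contact_force: [0.5, 1.2, -3.4]
grip_width: 17.5
finger_force: 30.0
F' M' [ 0.03  0.06 -3.35] [0.029 0.716 0.014] t 20.075 [ 432.36751261 -262.31939608  108.90530443]
in table [47.82978422 -1.85931612 45.27514755] 24.996478529755354
pred handle [367.59674293 160.17009052] 15.159069946738777
[369.1 157.6  17.5   8.1   5.2  99.5]
FL [294.  151.1] [367.3 186.7]
NL [320.5 166.4] [366.6 215.9]
FLt [299.3 150.2] [367.8 192.2]
NLt [322.2 163.3] [367.2 217.4]
294 [106, 106, 107, 107, 108, 107, 107, 107, 106, 107, 106, 107, 107, 107, 107, 108, 109, 109, 108, 107, 115, 179, 212, 212, 215, 212, 170, 135, 121, 125, 124, 128, 126, 125, 149, 162, 139, 139, 140, 139]
298 [106, 106, 106, 106, 106, 106, 107, 105, 106, 107, 107, 106, 106, 107, 108, 107, 107, 107, 108, 108, 108, 111, 174, 212, 168, 101, 80, 108, 123, 124, 125, 126, 127, 125, 126, 127, 135, 139, 139, 139]
302 [106, 105
[... 1286 characters left out ...]
 108, 109, 95, 73, 77, 75, 74, 74, 95, 121, 126, 122, 134, 131, 125, 167, 195, 179, 169]
330 [105, 106, 105, 104, 105, 105, 107, 106, 106, 106, 106, 105, 105, 106, 106, 106, 106, 107, 108, 107, 107, 108, 108, 108, 87, 85, 95, 114, 122, 104, 109, 124, 112, 108, 111, 119, 135, 194, 188, 174]
334 [105, 105, 105, 105, 104, 106, 106, 105, 106, 106, 106, 105, 106, 106, 106, 106, 106, 106, 106, 107, 106, 107, 107, 107, 110, 116, 108, 109, 109, 110, 109, 110, 110, 110, 110, 138, 143, 186, 191, 173]
338 [103, 104, 105, 104, 106, 107, 106, 105, 106, 106, 105, 105, 105, 105, 107, 106, 106, 106, 107, 107, 107, 106, 105, 121, 114, 107, 108, 108, 109, 109, 110, 110, 111, 111, 111, 141, 146, 177, 193, 174]
```

The handle slope reads 5 degrees against 15 predicted, and the plate's lower edge slope is 0.37 against 0.58. So the lifter slipped about 10 degrees nose-down during that tilt, since it is near the pinch limit. I'll check for creep, then compensate with a very slow tilt.

```bash
cat >> h.py <<'E'
def handm(s,box):
    r0,r1,c0,c1=box;h=cv2.cvtColor(s["pixels"],cv2.COLOR_RGB2HSV);m=(h[...,1]>120)&(h[...,0]<20)&(h[...,2]>60)
    k=np.zeros_like(m);k[r0:r1,c0:c1]=m[r0:r1,c0:c1];q=max(comps(k,(0,0),20),key=lambda q:q[5]);(w,hh),a=q[3],q[4]
    return np.round([a if w>hh else a-90,q[0],q[1],q[5]],1)
def handp(s,d):
    org,L=lif2(d);a,b=[np.array(proj(s,org+L.apply(P))) for P in ((-118,0,60.7),(-166,0,73.5))];return np.degrees(np.arctan2(*(b-a)[::-1])),(a+b)/2
def botleft(s,us,r0,r1,t=95):
    "plate lower-left edge: last row of dark (<t) pixels per column"
    g=s["pixels"].mean(2);P=[]
    for u in us:
        i=np.nonzero(g[r0:r1,u]<t)[0]
        if len(i): r=r0+i[-1];P.append((u,r+(t-g[r,u])/(g[r+1,u]-g[r,u])))
    P=np.array(P);return np.polyfit(P[:,0],P[:,1],1),np.round(P[:,1],1)
E
python3 - <<'E'
from h import *
s,t=look('12'); print(handm(s,(90,200,340,430)),[handp(s,d) for d in(.09,0,-.085,-.12)])
print(botleft(s,range(298,324,2),150,180))
for d in (.09,-.085,-.12):
    org,L=lif2(d);a,b=[np.array(proj(s,org+L.apply(P))) for P in ((47,60,3),(-38,60,3))];print(d,a,b,(b-a)[1]/(b-a)[0])
for d in (-.085,): rel(*toolL(tbl(47,-1.5,40),TY,np.radians(25),d))
E
```

```text
F' M' [-0.24 -0.06 -3.46] [0.021 0.707 0.009] t 20.275 [ 432.2561695  -262.22326846  108.73448219]
[  4.8 369.1 157.7 104. ] [(np.float64(15.154015464569456), array([367.62559818, 160.23926946])), (np.float64(10.155167538978278), array([367.88667186, 159.16638431])), (np.float64(5.432213931113017), array([368.0402804 , 158.13315706])), (np.float64(3.485978474259435), array([368.07688811, 157.70389772]))]
(array([ 0.34421184, 60.75019247]), array([163.3, 163.9, 164.6, 165.4, 166.2, 166.9, 167.5, 168.3, 168.8,
       169.5, 170.3, 170.9, 171.4]))
0.09 [294.06580299 151.20084483] [320.51492046 166.41869181] 0.5753631288879701
-0.085 [293.67381391 161.19781127] [321.94110208 171.72357679] 0.37236559290779947
-0.12 [293.80338869 163.18991769] [322.33546581 172.75194001] 0.3351323591790221
dp [ 0.0031 -0.0003  0.0049] rot [ 0.     0.175 -0.   ]
```

```bash
python3 -m pendant '{"dp":[[0,0,0],[0,0,0.001],[0.001,0,0.001],[0.001,0,0.002],[0.002,0,0.003],[0.002,0,0.004],[0.003,0,0.005],[0.003,0,0.005]],"rotation":[[0,0.01,0],[0,0.03,0],[0,0.06,0],[0,0.095,0],[0,0.13,0],[0,0.16,0],[0,0.183,0],[0,0.19,0]]}'
python3 - <<'E'
from h import *
s,t=look('13'); print(handm(s,(90,200,340,430)),[handp(s,d)[0] for d in(0,-.1,-.2)])
print(botleft(s,range(298,322,2),148,180))
for d in (0,-.1,-.2):
    org,L=lif2(d);a,b=[np.array(proj(s,org+L.apply(P))) for P in ((47,60,3),(-38,60,3))];print(d,a,b,(b-a)[1]/(b-a)[0],intable(org))
E
```

```text
time: 21.28
tool_pos: [436.4, -262.3, 104.8]
tcp_rot: [3.142, -0.536, 0.029]
contact_force: [-0.3, -0.1, -3.5]
grip_width: 17.6
finger_force: 30.0
F' M' [ 0.16 -0.34 -3.25] [0.002 0.92  0.022] t 21.475 [ 436.72246001 -262.29361316  105.06434351]
[ 14.  368.1 162.4  87.5] [np.float64(20.736444351477942), np.float64(15.18938841903981), np.float64(9.644725732474605)]
(array([  0.60979375, -27.82347059]), array([154.1, 155.4, 156.4, 157.4, 159. , 159.9, 160.8, 162. , 163.3,
       164.6, 166.6, 167.8]))
0 [294.60944453 147.34143852] [319.60391128 165.07309049] 0.7094230955110382 [51.7879738  -2.00415047 50.96273296]
-0.1 [293.60532411 152.98604541] [319.99919781 168.17630655] 0.575522233221062 [46.53203202 -2.00797499 39.89341185]
-0.2 [293.17315698 158.6775107 ] [320.70193806 171.22674451] 0.45585868024924875 [40.19725987 -2.01137275 29.40410975]
```

No further slip: the lifter is now at 25 ± 1.5 degrees (in-hand about -0.1 rad). I'll lower along the table normal to about 6 mm above the face.

```bash
python3 -m pendant '{"dp":[[0,0,0.003],[0.001,0,0.008],[0.001,0,0.014],[0.001,0,0.02],[0.001,0,0.026],[0.001,0,0.031],[0.001,0,0.034],[0.001,0,0.034]],"rotation":[[0,0,0],[0,0,0],[0,0,0],[0,0,0],[0,0,0],[0,0,0],[0,0,0],[0,0,0]]}'
python3 - <<'E'
from h import *
s,t=look('14'); print(handm(s,(90,210,340,430)),[handp(s,d)[0] for d in(0,-.1,-.2)])
org,L=lif2(-.1);print(intable(org)); print([np.round(proj(s,org+L.apply(P)),1).tolist() for P in ((47,60,3),(-38,60,3))])
print(botleft(s,range(296,322,2),150,190,90)); g=s["pixels"].mean(2)
for u in (300,306,312,318,322): print(u,[int(x) for x in g[150:190:2,u]])
E
```

```text
time: 22.48
tool_pos: [454.9, -261.4, 76.0]
tcp_rot: [-3.141, -0.536, 0.03]
contact_force: [0.6, -0.2, -3.0]
grip_width: 17.3
finger_force: 30.0
F' M' [ 0.03  0.08 -3.39] [0.044 0.918 0.015] t 22.675 [ 454.89000134 -261.62188374   76.40842329]
[ 14.  360.6 171.8  70. ] [np.float64(20.968132185434303), np.float64(15.473253669843439), np.float64(9.971104397672022)]
[50.91016194 -1.88014117  6.27297715]
[[287.1, 162.3], [313.1, 177.3]]
(array([ 0.29789843, 80.49632908]), array([166.5, 167.8, 169.1, 170.6, 171.4, 172.6, 173.5, 175. , 176.4,
       176.8, 175.6, 173.2, 170.7]))
300 [108, 108, 118, 118, 102, 79, 72, 73, 72, 75, 104, 121, 126, 127, 126, 126, 129, 138, 140, 138]
306 [108, 106, 98, 99, 101, 100, 100, 89, 74, 74, 73, 80, 114, 127, 126, 127, 126, 127, 130, 135]
312 [108, 108, 108, 103, 98, 99, 99, 100, 95, 77, 73, 75, 74, 82, 117, 127, 128, 128, 127, 127]
318 [107, 108, 107, 108, 108, 101, 100, 101, 100, 96, 76, 78, 101, 121, 125, 125, 126, 126, 128, 128]
322 [107, 107, 108, 108, 107, 108, 104, 84, 92, 97, 112, 149, 190, 140, 120, 122, 118, 136, 159, 128]
```

Nominally 6 mm above the face with no contact. I'll continue slowly, watching the force.

```bash
python3 -m pendant '{"dp":[[0,0,0.0015],[0,0,0.003],[0,0,0.004],[0,0,0.005],[0,0,0.005]],"rotation":[[0,0,0],[0,0,0],[0,0,0],[0,0,0],[0,0,0]]}'
python3 -m pendant '{"dp":[[0,0,0.001],[0,0,0.002],[0,0,0.002]],"rotation":[[0,0,0],[0,0,0],[0,0,0]]}'
python3 -c "
from h import *
s,t=look('15');print(handm(s,(90,210,340,430)),[handp(s,d)[0] for d in(0,-.1,-.2)]);print(intable(lif2(-.1)[0]))
"
```

```text
time: 23.3
tool_pos: [457.3, -261.5, 72.1]
tcp_rot: [-3.142, -0.536, 0.03]
contact_force: [-3.8, -0.2, 0.6]
grip_width: 17.6
finger_force: 30.0
time: 23.68
tool_pos: [457.5, -261.7, 70.5]
tcp_rot: [3.141, -0.535, 0.03]
contact_force: [-14.7, -0.3, 7.4]
grip_width: 17.3
finger_force: 30.0
F' M' [-14.64  -0.11   7.45] [0.162 1.443 0.153] t 23.875 [ 457.5646671  -261.67264439   70.47664951]
[  9.5 359.7 174.   72. ] [np.float64(20.975069894140915), np.float64(15.4923751207239), np.float64(10.000654550659485)]
[50.79677642 -2.05846355 -0.30834681]
```

Contact: about 16 N normal, centred near blade x -25, so the blade is nearly flush. I'll ease off 1 mm and start drawing out downhill.

```bash
python3 -m pendant '{"dp":[[0,0,-0.001],[-0.002,0,-0.0012],[-0.005,0,-0.0015],[-0.009,0,-0.0019],[-0.013,0,-0.0023],[-0.017,0,-0.0027],[-0.02,0,-0.003],[-0.02,0,-0.003]],"rotation":[[0,0,0],[0,0,0],[0,0,0],[0,0,0],[0,0,0],[0,0,0],[0,0,0],[0,0,0]]}'
python3 - <<'E'
from h import *
s,t=look('16');print(handm(s,(90,215,335,430)),[handp(s,d)[0] for d in(0,-.1,-.2)]);print(intable(lif2(-.1)[0]))
r,P=botleft(s,range(290,330,2),150,195,90);print(P); g=s["pixels"].mean(2)
print("seated NL/FL bottom",proj(s,tbl(0,60,0)),proj(s,tbl(85,60,0)),"top",proj(s,tbl(0,60,10)),proj(s,tbl(72,60,10)))
E
```

```text
time: 24.88
tool_pos: [439.4, -262.0, 62.4]
tcp_rot: [-3.141, -0.536, 0.029]
contact_force: [-1.6, -0.7, 2.0]
grip_width: 17.7
finger_force: 30.0
F' M' [-3.11 -0.78  1.6 ] [-0.024  0.685 -0.047] t 25.075 [ 439.4570629  -262.06138384   62.47281218]
[ 13.  365.5 177.3  70.5] [np.float64(20.99025238558551), np.float64(15.527907756372613), np.float64(10.063050695117836)]
[30.99994911 -1.86874636  0.09170953]
[167.1 168.1 169.1 170.5 171.6 172.8 174.1 175.1 176.3 177.5 178.5 179.8
 180.2 177.2]
seated NL/FL bottom (np.float64(315.4244531173995), np.float64(182.52687329728494)) (np.float64(289.4244340930105), np.float64(167.46175310413764)) top (np.float64(317.05881981226963), np.float64(179.62082322265414)) (np.float64(294.9288136803672), np.float64(166.8151111334294))
```

The plate is down at the pins: its near-left corner is at (314,180), against (315,182) expected when seated. I'll keep drawing the blade out.

```bash
python3 -m pendant '{"dp":[[-0.004,0,-0.0004],[-0.009,0,-0.0009],[-0.015,0,-0.0015],[-0.021,0,-0.0021],[-0.027,0,-0.0027],[-0.033,0,-0.0033],[-0.037,0,-0.0037],[-0.039,0,-0.0039]],"rotation":[[0,0,0],[0,0,0],[0,0,0],[0,0,0],[0,0,0],[0,0,0],[0,0,0],[0,0,0]]}'
python3 - <<'E'
from h import *
s,t=look('17');print(handm(s,(90,225,335,430)),[handp(s,d)[0] for d in(0,-.1,-.2)]);print(intable(lif2(-.1)[0]))
r,P=botleft(s,range(290,330,2),150,195,90);print(P)
E
```

```text
time: 26.08
tool_pos: [403.9, -263.0, 45.8]
tcp_rot: [-3.141, -0.536, 0.029]
contact_force: [0.9, -0.4, -3.2]
grip_width: 17.5
finger_force: 30.0
F' M' [ 0.23  0.09 -2.91] [ 0.041  0.857 -0.021] t 26.275 [ 404.16891655 -263.05172314   45.95792125]
[ 13.  377.3 184.2  63. ] [np.float64(21.045304117507577), np.float64(15.625864081953342), np.float64(10.21616536508006)]
[-7.96241084 -1.78316754  0.07475854]
[168.8 169.9 171.4 172.3 173.2 174.1 175.1 176.1 177.1 178.1 179.1 179.8
 177.4 172.1]
```

```bash
python3 -m pendant '{"dp":[[-0.004,0,-0.0004],[-0.01,0,-0.001],[-0.017,0,-0.0017],[-0.025,0,-0.0025],[-0.034,0,-0.0034],[-0.043,0,-0.0043],[-0.049,0,-0.0049],[-0.052,0,-0.0052]],"rotation":[[0,0,0],[0,0,0],[0,0,0],[0,0,0],[0,0,0],[0,0,0],[0,0,0],[0,0,0]]}'
python3 - <<'E'
from h import *
s,t=look('18');print(handm(s,(90,235,335,430)),[handp(s,d)[0] for d in(0,-.1,-.2)]);print(intable(lif2(-.1)[0]))
r,P=botleft(s,range(286,330,2),150,195,90);print(P)
g=t["pixels"].mean(2); print("near/left top px",proj(t,tbl(0,60,10)),proj(t,tbl(0,-60,10)),proj(t,tbl(85,60,5)),proj(t,tbl(85,-60,5)))
for u in (366,370,375,380,392,400,404): print(u,[int(x) for x in g[176:226,u]])
for v in (190,200,206): print(v,[int(x) for x in g[v,352:420]])
E
```

```text
time: 27.28
tool_pos: [356.5, -264.6, 23.8]
tcp_rot: [-3.141, -0.536, 0.029]
contact_force: [0.4, 0.3, -2.3]
grip_width: 17.8
finger_force: 30.0
F' M' [-0.02 -0.09 -1.6 ] [ 0.023  0.621 -0.003] t 27.475 [ 357.02303927 -264.5808871    24.02259544]
[ 18.4 393.1 193.5  62. ] [np.float64(21.12080865588722), np.float64(15.758428640128917), np.float64(10.42172125622775)]
[-59.96655414  -1.89502621   0.1762112 ]
[168.9 170.1 171.1 172.4 173.4 174.4 175.9 177.  178.2 180.  181.1 180.4]
near/left top px (np.float64(363.58616924310655), np.float64(213.71415870762112)) (np.float64(406.2341525839415), np.float64(211.88040145866978)) (np.float64(363.9154985906709), np.float64(184.60559669134727)) (np.float64(407.38223909730834), np.float64(182.7680119677734))
366 [189, 189, 185, 187, 186, 186, 184, 186, 182, 160, 128, 102, 95, 91, 90, 92, 88, 95, 97, 95, 95, 95, 94, 96, 97, 94, 95, 95, 94, 93, 95, 94, 93, 95, 97, 97, 92, 93, 89, 84, 87, 96, 101, 111, 113, 109, 104, 98, 100, 100]
370 [158, 173, 185, 189, 189, 188, 187, 183, 171, 137, 102, 93, 97, 96, 97, 96, 97, 97, 95, 98, 99, 99, 98, 96, 99, 98,
[... 1464 characters left out ...]
95, 93, 95, 96, 95, 98, 97, 104, 121, 150, 174, 180, 180, 172, 154, 152, 163, 171, 177, 177, 177]
200 [105, 103, 97, 94, 94, 99, 112, 142, 174, 185, 181, 155, 116, 92, 97, 98, 97, 99, 99, 99, 97, 95, 100, 97, 97, 97, 96, 97, 100, 96, 96, 95, 98, 96, 98, 96, 96, 96, 98, 99, 98, 97, 100, 99, 97, 94, 95, 96, 99, 96, 97, 98, 98, 98, 106, 129, 158, 178, 180, 176, 159, 141, 134, 129, 136, 142, 148, 150]
206 [104, 106, 103, 96, 92, 86, 92, 118, 153, 178, 178, 158, 118, 92, 95, 99, 96, 98, 95, 99, 95, 97, 97, 93, 95, 97, 95, 99, 95, 98, 99, 96, 97, 95, 98, 96, 94, 96, 95, 99, 95, 97, 94, 97, 98, 97, 97, 95, 95, 95, 97, 94, 94, 97, 104, 129, 159, 179, 182, 173, 157, 148, 142, 146, 151, 151, 152, 154]
```

The plate is seated. Its left and right edges are at columns 363.5 and 407.3 inside the table's 359 and 412, and its near edge is parallel to the pins within 0.002 in slope. The wrist load is the lifter only. I'll back the blade away and up.

```bash
python3 -m pendant '{"dp":[[-0.003,0,-0.002],[-0.008,0,-0.008],[-0.012,0,-0.017],[-0.014,0,-0.028],[-0.014,0,-0.04],[-0.014,0,-0.052],[-0.014,0,-0.062],[-0.014,0,-0.066]],"rotation":[[0,0,0],[0,0,0],[0,0,0],[0,0,0],[0,0,0],[0,0,0],[0,0,0],[0,0,0]]}'
python3 - <<'E'
from h import *
s,t=look('19');print(handm(s,(90,235,335,430)),[handp(s,d)[0] for d in(0,-.1,-.2)])
rel(*toolL((545,-3,70),.1,0,-.08)); print(toolL((545,-3,70),.1,0,-.08)[0])
g=t["pixels"].mean(2)
for u in (370,392,404): print(u,[int(x) for x in g[180:222,u]])
E
```

```text
time: 28.48
tool_pos: [310.8, -266.0, 74.0]
tcp_rot: [3.141, -0.536, 0.03]
contact_force: [-0.0, -0.5, -1.8]
grip_width: 17.9
finger_force: 30.0
F' M' [ 0.42 -0.02 -1.57] [ 0.035  0.582 -0.008] t 28.675 [ 311.11894529 -265.78273875   73.42605155]
[ 18.4 413.1 178.   95. ] [np.float64(20.72106689215226), np.float64(15.276800999484031), np.float64(9.880867893536637)]
dp [ 0.1345 -0.2483  0.0385] rot [ 0.021 -0.456 -0.068]
[439.05034376 -13.63042402 109.06076758]
370 [186, 184, 186, 181, 173, 137, 101, 92, 93, 96, 95, 95, 96, 97, 98, 97, 98, 97, 98, 96, 94, 98, 96, 96, 96, 97, 95, 99, 96, 96, 95, 96, 93, 94, 96, 119, 146, 153, 145, 125, 109, 100]
392 [187, 185, 183, 171, 136, 105, 93, 94, 95, 99, 100, 96, 98, 97, 98, 97, 93, 97, 98, 97, 93, 97, 95, 91, 95, 97, 94, 94, 97, 92, 96, 96, 98, 114, 144, 170, 172, 156, 139, 134, 134, 136]
404 [182, 182, 168, 137, 108, 96, 93, 94, 94, 91, 94, 96, 95, 95, 96, 95, 97, 96, 95, 94, 97, 94, 94, 95, 95, 93, 94, 93, 95, 97, 95, 95, 105, 129, 154, 163, 152, 138, 127, 129, 127, 126]
```

```bash
python3 -c "
from h import *
rel((350,-120,140),Rd(.1,.04))"
```

```text
dp [ 0.0711 -0.1446 -0.0352] rot [ 0.02  -0.496 -0.068]
```

```bash
python3 -m pendant '{"dp":[[0.005,-0.008,-0.006],[0.012,-0.025,-0.014],[0.022,-0.046,-0.021],[0.034,-0.07,-0.027],[0.046,-0.095,-0.031],[0.058,-0.118,-0.034],[0.067,-0.136,-0.035],[0.071,-0.145,-0.035]],"rotation":[[0.001,-0.03,-0.004],[0.004,-0.09,-0.012],[0.007,-0.17,-0.022],[0.01,-0.25,-0.033],[0.013,-0.33,-0.045],[0.016,-0.41,-0.056],[0.019,-0.47,-0.064],[0.02,-0.496,-0.068]]}'
python3 -c "
from h import *
rel(*toolL((555,-3,50),.1,0,-.04))"
```

```text
time: 29.68
tool_pos: [350.4, -118.1, 139.8]
tcp_rot: [-3.141, -0.038, 0.103]
contact_force: [-0.2, -0.0, -1.6]
grip_width: 17.8
finger_force: 30.0
dp [ 0.106  -0.0938  0.055 ] rot [-0.001  0.002  0.003]
```

```bash
python3 -m pendant '{"dp":[[0.006,-0.006,0.003],[0.018,-0.016,0.009],[0.034,-0.03,0.018],[0.052,-0.046,0.027],[0.07,-0.062,0.036],[0.088,-0.078,0.046],[0.1,-0.089,0.052],[0.106,-0.094,0.055]],"rotation":[[0,0,0],[0,0,0],[0,0,0],[0,0,0],[0,0,0],[0,0,0],[0,0,0],[0,0,0]]}'
python3 - <<'E'
from h import *
s,t=look('20');print(handm(s,(130,260,280,400)),[handp(s,d) for d in(0,-.04,-.1)])
rel(*toolL((555,-3,3),.1,0,-.04)); print(intable(lif2(-.04)[0]),lif2(-.04)[0])
E
```

```text
time: 30.68
tool_pos: [448.2, -14.8, 88.5]
tcp_rot: [-3.141, -0.039, 0.1]
contact_force: [0.4, 0.3, -1.1]
grip_width: 17.6
finger_force: 30.0
F' M' [ 0.82  0.62 -1.54] [0.022 0.18  0.006] t 30.875 [447.89416506 -15.58268707  89.21069863]
[ -9.5 345.2 186.1 142.5] [(np.float64(-6.793935093324013), array([343.3434177 , 187.34968049])), (np.float64(-9.000738957534924), array([343.24413439, 186.77647828])), (np.float64(-12.327666864828572), array([343.04961746, 185.9227746 ]))]
dp [-0.0013 -0.0018  0.0472] rot [-0.  0. -0.]
[ 31.00275569 251.7736501  -23.78703721] [554.58163204  -4.89528496  50.14395366]
```

The in-hand angle is confirmed and the lifter is level. I'll lower it to the bench.

```bash
python3 -m pendant '{"dp":[[0,0,0.006],[0,0,0.014],[0,0,0.023],[0,0,0.032],[0,0,0.039],[0,0,0.044],[0,0,0.047],[0,0,0.047]],"rotation":[[0,0,0],[0,0,0],[0,0,0],[0,0,0],[0,0,0],[0,0,0],[0,0,0],[0,0,0]]}'
python3 -m pendant '{"dp":[[0,0,0.0015],[0,0,0.003],[0,0,0.003]],"rotation":[[0,0,0],[0,0,0],[0,0,0]]}'
python3 -c "
from h import *
s,t=look('21');print(handm(s,(150,280,280,400)),[handp(s,d) for d in(0,-.045,-.1)],lif2(-.045)[0])"
```

```text
time: 31.88
tool_pos: [450.3, -15.1, 42.3]
tcp_rot: [3.142, -0.04, 0.1]
contact_force: [-1.2, 0.7, -0.0]
grip_width: 17.7
finger_force: 30.0
time: 32.25
tool_pos: [450.3, -15.1, 39.3]
tcp_rot: [3.142, -0.04, 0.1]
contact_force: [-1.3, -0.4, 1.4]
grip_width: 17.4
finger_force: 30.0
F' M' [-1.54 -0.15  2.33] [0.007 0.019 0.02 ] t 32.45 [450.23572003 -15.10418039  39.25296125]
[ -6.7 343.5 206.8 125. ] [(np.float64(-6.068877843046113), array([340.76868144, 207.2561038 ])), (np.float64(-8.52103814057824), array([340.6563194 , 206.63347029])), (np.float64(-11.538247325418146), array([340.47806412, 205.8775057 ]))] [ 5.56647888e+02 -4.43162810e+00 -3.09150863e-01]
```

```bash
python3 -m pendant '{"dp":[[0,0,0],[0,0,0],[0,0,0],[0,0,0],[0,0,0]],"rotation":[[0,0,0],[0,0,0],[0,0,0],[0,0,0],[0,0,0]]}' 0.06
python3 -m pendant '{"dp":[[0,0,-0.004],[0,0,-0.012],[0,0,-0.025],[0,0,-0.045],[0,0,-0.07],[0,0,-0.095],[0,0,-0.115],[0,0,-0.12]],"rotation":[[0,0,0],[0,0,0],[0,0,0],[0,0,0],[0,0,0],[0,0,0],[0,0,0],[0,0,0]]}'
python3 - <<'E'
from h import *
s,t=look('22');s1=load("side0")
for n,c in (("now",s),("start",s1)):
    print(n,handm(c,(150,280,280,400)))
g=t["pixels"].mean(2)
for u in (370,392,404): print(u,[int(x) for x in g[180:222,u]])
print([int(x) for x in g[200,354:416]])
r,P=botleft(s,range(286,330,2),150,195,90);print(P)
h=cv2.cvtColor(t["pixels"],cv2.COLOR_RGB2HSV)
m=np.zeros(h.shape[:2],bool);m[175:225,275:315]=(h[175:225,275:315,1]<75)
for q in comps(m,(0,0),60): print("blade",np.round(np.array(q[:2]+q[2]+q[3]+q[4:]),1))
h0=load("top0")["pixels"].astype(int);d=np.abs(h0-t["pixels"]).sum(2)
for n,(r0,r1,c0,c1) in dict(brush=(212,260,150,166),loupe=(155,170,305,323),dial=(150,180,255,290),green=(216,250,240,268)).items(): print(n,int(d[r0:r1,c0:c1].max()),round(d[r0:r1,c0:c1].mean(),1))
E
```

```text
time: 33.08
tool_pos: [450.2, -15.1, 39.2]
tcp_rot: [-3.142, -0.04, 0.1]
contact_force: [-0.4, 0.2, 0.8]
grip_width: 58.8
finger_force: 0.0
time: 34.08
tool_pos: [446.1, -15.7, 161.0]
tcp_rot: [3.141, -0.043, 0.1]
contact_force: [0.2, -0.2, -0.7]
grip_width: 59.8
finger_force: 0.0
F' M' [-0.33  0.31 -0.28] [0.025 0.028 0.012] t 34.275 [445.00323182 -15.48091266 158.62098193]
now [ -8.1 333.2 207.6 311.5]
start [ -8.1 330.1 208.  314. ]
370 [182, 181, 182, 177, 165, 133, 99, 94, 93, 94, 95, 95, 93, 96, 98, 98, 96, 98, 97, 97, 97, 96, 95, 94, 96, 95, 94, 97, 97, 96, 97, 94, 92, 95, 96, 115, 142, 155, 152, 145, 144, 140]
392 [181, 181, 178, 165, 133, 102, 95, 95, 94, 95, 97, 96, 95, 94, 93, 94, 95, 94, 93, 91, 95, 92, 93, 96, 94, 96, 96, 92, 94, 94, 94, 94, 97, 114, 141, 167, 170, 153, 134, 129, 132, 131]
404 [177, 175, 166, 136, 103, 90, 91, 92, 92, 90, 93, 94, 94, 92, 93, 94, 95, 95, 92, 94, 94, 95, 90, 92, 90, 93, 94, 93, 92, 93, 96, 94, 103, 125, 152, 159, 148, 135, 126, 127, 123, 123]
[98, 91, 89, 98, 107, 138, 168, 178, 173, 151, 116, 92, 91, 92, 94, 96, 97, 97, 94, 95, 92, 93, 95, 93, 94, 97, 93, 96, 94, 93, 93, 95, 94, 95, 92, 95, 91, 92, 95, 98, 93, 94, 94, 94, 95, 94, 90, 92, 92, 94, 94, 93, 102, 125, 153, 171, 176, 170, 154, 135, 122, 125]
[168.5 169.9 171.  172.3 173.2 174.3 175.7 176.7 177.9 179.2 180.2]
blade [294.6 204.2 295.  205.2  38.4  22.3  84.6 721.5]
brush 20 5.2
loupe 154 37.0
dial 171 24.8
green 168 79.6
```

Run:
```python
from h import *
from plant import workorder
for k in("top0","top22"):
    h=cv2.cvtColor(load(k)["pixels"],cv2.COLOR_RGB2HSV);m=(abs(h[...,0].astype(int)-65)<22)&(h[...,1]>120);m[:205]=0;m[260:]=0;m[:,:235]=0;m[:,275:]=0
    print(k,[np.round(np.array(q[:2]+(q[5],)),1) for q in comps(m,(0,0),60)])
    g=load(k)["pixels"].mean(2);m=g<75;m[:150]=0;m[172:]=0;m[:,:303]=0;m[:,325:]=0
    print("loupe",[np.round(np.array(q[:2]+(q[5],)),1) for q in comps(m,(0,0),25)])
print(workorder.close_job())
```

```text
top0 []
loupe [array([313.9, 163.3,  77. ])]
top22 [array([253.5, 232.6, 170. ])]
loupe []
the job is handed in; nothing more can be done
None
```

The plate lies flat on the sine table, bevel uphill and centred between the sides, with its straight edge against both pins as far as the cameras show. The lifter stands on its blade on the bench, clear of everything; the job was handed in at about 34 s and returned no verdict. On the way the first lift twisted the lifter in the grip and I had to lower and raise it again. My last check that the loupe and green block had not moved was inconclusive.

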